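# Set the gap of a film applicator on the draw-down bed

## Robot

A 7-joint arm with a two-finger parallel gripper is mounted at the origin on a cart in front of the work surface, level with it; the furniture and walls round the work are solid. World frame = base frame: x ahead of the robot, y to its left, z up, the work surface at z = 0. Lengths are in m, angles in rad, forces in N, time in s.
With the tool pointing down it reaches from about 0.425 to 0.925 m from the base axis. Payload 6.8 kg.
Tool frame: the origin (TCP) lies at the very end of the fingers, on their centre line; the grasp point (between the pads) lies 19 mm behind it (r.hold_point_z is the distance from the TCP to the grasp point, in m); z points along the fingers, y is the direction in which the jaws open and shut (so a half turn about z gives the same grasp; the last joint's range is limited). The gripper opens to 85 mm and grips with 20 to 120 N. Pads are 22 mm wide; open, the fingers measure 114 mm over their backs; the gripper's body (76 mm by 85 mm) begins 54 mm behind the grasp point. The pads swing forward as they close: fully open they stand 13 mm farther back than shut.
Start: joints at [1.036, 0.477, 0.022, 1.555, -0.011, 1.109, -0.083], TCP at [0.279, -0.614, 0.231] pointing down, gripper open.
Joint ranges: [-2.96, 2.96], [-0.34, 2.1], [-1.41, 1.46], [0.24, 2.44], [-1.37, 4.51], [0.17, 1.92], [-2.96, 2.96]. Speed limits (rad/s): [2.39, 2.39, 3.14, 3.14, 3.14, 3.14, 3.14].

## Interface

Orientations are given as a rotation vector (axis times angle).
In Python, from bench import r gives the robot as it stands.
- The arm moves only by the tool play_rows, never from a script. Its argument "commands" is a list of rows, each a list of 7 numbers: the finger opening in m, from 0 to 0.0854, then the shift along the tool's x, y, z in m, then the turn, a rotation vector about the tool's x, y, z in rad. In form: [[gripper, dx, dy, dz, rx, ry, rz], ...]. A call has 1 to 5 rows; each row shifts and turns the commanded pose from where the row before left it, along the tool's axes as they then stand; what a row does not reach is not made up. A row lasts 1/12 s, in which the tool goes at most 41.7 mm and 7.16 degrees, less where a joint would pass 70% of its speed; a pose out of reach is approached as far as the arm can. A call with a gripper value outside its range is refused whole. The fingers move at their own pace and stop on an object; "force" is the grip in N (left out, the last holds). Time passes only in rows, so rows that do not move let the fingers close. It gives the time, the measured TCP pose, the force and the opening at its end, in the units of the state.
- r.get_obs(): the state, without advancing time (a new reading comes with each control period).
- r.grab_frame(name): name is "side" or "top" or "wrist"; returns a dict with "pixels" (400x640x3 uint8, red, green, blue), "vfov" (degrees; the focal length in pixels is half the picture's height over the tangent of half this angle, whatever the lens; pixels are square), "cx", "cy" (the principal point, pixels), "k1" (the pictures are not rectified: a ray, as slopes to the right and down, at radius r is drawn at 1 + k1 r^2 times it, then the intrinsics apply), "world_to_cam" (4x4, takes a point from world to camera coordinates). Camera axes: x right, y down, z forward; pixel columns grow to the right and rows downward; lengths in m; the calibration is good to about 2 mm. A picture is of the moment at which its call begins. There is no depth.
- r.hand_in(): hands the job in, once; it reports no verdict.
The state is a dict: "clock": time; "joints": joint angles; "qvel": joint speeds; "tau": joint torques, N m; "tcp_pos": TCP position; "orientation": TCP orientation; "contact_force": force on the tool from outside, world axes, zero at the start; "moment": the same for the moment, N m; "grip_width": finger opening in m.
Only numpy, scipy, OpenCV 4.12 (cv2) and the standard library are available. Lean on these libraries where they do the work, as an engineer would, in place of code of your own. Each camera call takes 0.05 s, during which the arm holds its last target.

## Task

Set the film applicator's gap for the next draw-down: stand it flat on the glass plate of the draw-down bed, between the two guide rails and near the middle of the plate, and let go of it there. Then turn its thumbscrew clockwise until the blade seats on the glass and the screw goes no further, and back it off a quarter turn to open the gap. Finish still holding the thumbscrew at that setting, the applicator standing flat on the glass, so that it cannot creep before a colleague tightens the lock ring; leave the cup, the dish and the calculator where they are.

Things in the scene. Friction and masses are not known exactly. Their poses are not given: they have to be found in the camera images.
- applicator: film applicator, loose steel bridge, about 0.6 kg: runners at both ends (56 mm along its x, 12 wide, 34 high) make it 96 mm wide along its y; the cross-beam between them is 44 mm thick along x, from 12 to 38 mm up: grip its front and back faces, thumbscrew (up to 64.5 mm) between the fingers. Starts upright on the bench. Origin: middle of the underside, z up. Either way round will do
- thumbscrew_grip (a point): middle of the thumbscrew's upright grip bar, on the screw's axis over the applicator's middle, 56.5 mm above its underside. Bar: 38 mm long (this point's x), 12 mm thick (its y), 19 mm high, on a collar of 27 mm diameter whose top lies 10.5 mm below this point; under it a fixed lock ring of 31 mm diameter. An index line marks the top of the +x half
- thumbscrew (a joint): rad by which the screw is backed off: 0 = blade seated (hard stop), growing counter-clockwise seen from above; a quarter turn is 1.571. At 0 the bar lies along the applicator's x, index line towards +x. Starts between 2.1 and 2.9; cannot pass 4. It takes about 0.05 N m to turn and stays where it is left; the blade moves 1 mm a turn
- bed: draw-down bed, fixed: grey base 230 mm (its x) by 144 mm (its y) with a glass plate, whose top is 36 mm above the bench, between two aluminium guide rails along its x; rails 16 mm wide, 10 mm higher than the glass, 102 mm apart. A clamp bar with two small screws crosses the plate's +x end, 89 to 103 mm from the middle. Origin: middle of the underside, z up
- glass_centre (a point): middle of the upper face of the glass plate, on the bed's axes; the applicator's x lies along the bed's x when it stands between the rails
- cup: white open cup, 70 mm diameter, 41 mm high, a bystander; origin at the middle of its underside
- dish: white shallow dish, 124 mm diameter, 21 mm high, a bystander; origin at the middle of its underside
- pocket_calculator: desk calculator, 150 x 107 x 26 mm, a bystander; origin at the middle of its underside

How it is judged:
On the way, in this order (a step that is already met when the one before it is completed fails the run):
1. the applicator stands flat on the glass between the rails, let go (z of applicator in the frame of glass_centre between -0.003 and 0.003 m and x of applicator in the frame of glass_centre between -0.05 and 0.05 m and angle between the x axis of applicator and the x axis of glass_centre, either way round below 0.2 rad and angle between applicator's own z axis and vertical below 0.04 rad and contact force between applicator and bed above 1 N and contact force between applicator and the fingers below 0.1 N), for 0.2 s.
2. the thumbscrew is turned in until the blade seats (value of joint thumbscrew below 0.1 rad), for 0.1 s.
At the end, for the whole second after the job is handed in: fingers grip the thumbscrew (over 2 N, within 30 mm of its bar's middle), which is still, 1.571 rad (within 0.3) back from its seat; the applicator stands still and flat on the glass between the rails, within 60 mm of the plate's middle along them, and bears on the bed with over 1 N (value of joint thumbscrew between 1.27 and 1.87 rad and velocity of joint thumbscrew between -0.1 and 0.1 rad/s and contact force between the fingers and applicator above 2 N and distance between the grasp point and thumbscrew_grip below 0.03 m and contact force between applicator and bed above 1 N and z of applicator in the frame of glass_centre between -0.003 and 0.003 m and x of applicator in the frame of glass_centre between -0.06 and 0.06 m and angle between the x axis of applicator and the x axis of glass_centre, either way round below 0.2 rad and angle between applicator's own z axis and vertical below 0.04 rad and linear speed of applicator below 0.02 m/s); the arm keeps its last pose, push and grip.
It fails at once if a bystander (cup, dish or calculator) was moved more than 30 mm (distance of any of cup, dish, pocket_calculator from where it was at the start of the episode above 0.03 m).
It fails at once if the applicator was tipped over (angle between applicator's own z axis and vertical above 0.7 rad).
It also fails if it takes over 69 s, if anything falls off the work surface, if the arm or the gripper's body presses on something with over 40 N, if the wrist force passes 120 N, or if a joint passes its speed limit or range.

## Working session

There is one attempt and no reset: what is moved stays moved. The work goes in short steps, Python scripts to look and compute and a tool call to move; the robot and the scene stay as the last step left them, time stands still between calls to the robot, and variables do not carry over. Pictures are saved under pics/ and viewed, and the job is handed in when it is done.

Besides the shell and the picture viewer there is one more tool, called after ">>>" by a JSON object that holds its "api" and its "payload", one argument or row to a line. play_rows: Moves the arm, as the interface text tells. Its arguments: {"type":"object","properties":{"commands":{"type":"array","items":{"type":"array","items":{"type":"number"}}},"force":{"type":"number"}},"required":["commands"]}

```bash
ls; mkdir -p pics; cat > h.py <<'E'
import numpy as np, cv2
from scipy.spatial.transform import Rotation as R
from bench import r
def snap(name,fn):
    f=r.grab_frame(name); cv2.imwrite('pics/'+fn,f['pixels'][:,:,::-1]); np.save('pics/'+fn+'.npy',{k:v for k,v in f.items() if k!='pixels'},allow_pickle=True); return f
def load(fn):
    d=np.load('pics/'+fn+'.npy',allow_pickle=True).item(); d['pixels']=cv2.imread('pics/'+fn)[:,:,::-1]; return d
def K(f):
    fl=200/np.tan(np.radians(f['vfov'])/2); return np.array([[fl,0,f['cx']],[0,fl,f['cy']],[0,0,1]])
def ray(f,u,v):
    p=cv2.undistortPoints(np.array([[[u,v]]],float),K(f),np.array([f['k1'],0,0,0,0.]),None,None).ravel() if 0 else None
    k=K(f); d=np.array([(u-k[0,2])/k[0,0],(v-k[1,2])/k[1,1]]); p=d.copy()
    for _ in range(30): p=d/(1+f['k1']*(p@p))
    T=np.linalg.inv(f['world_to_cam']); return T[:3,3],T[:3,:3]@np.array([p[0],p[1],1])
def onz(f,u,v,z):
    o,d=ray(f,u,v); return o+d*(z-o[2])/d[2]
def proj(f,P):
    P=np.atleast_2d(P); T=f['world_to_cam']; c=P@T[:3,:3].T+T[:3,3]; s=c[:,:2]/c[:,2:]; s=s*(1+f['k1']*(s**2).sum(1))[:,None]; k=K(f)
    return s*k[0,0]+[k[0,2],k[1,2]]
def crop(fn,x0,y0,x1,y1,s,out):
    im=cv2.imread('pics/'+fn)[y0:y1,x0:x1]; cv2.imwrite('pics/'+out,cv2.resize(im,None,fx=s,fy=s,interpolation=cv2.INTER_CUBIC))
E
python3 - <<'E'
from h import *
for n in('side','top','wrist'):
    f=snap(n,n+'0.png'); print(n,f['vfov'],f['cx'],f['cy'],f['k1'],np.linalg.inv(f['world_to_cam']).round(3).tolist())
print(r.get_obs(), r.hold_point_z)
E
```

```text
pics
side 48.1829425699696 319.56336440384473 195.12881526510634 -0.11296230201900796 [[-0.939, -0.189, 0.287, 0.104], [-0.343, 0.554, -0.759, 1.084], [-0.016, -0.811, -0.585, 0.991], [0.0, 0.0, 0.0, 1.0]]
top 56.453282134172085 322.0214418297239 201.93626227319635 -0.0005457199130142542 [[0.004, -0.993, 0.118, 0.397], [-1.0, -0.002, 0.02, -0.133], [-0.02, -0.118, -0.993, 1.377], [0.0, 0.0, 0.0, 1.0]]
wrist 71.64551681401113 317.9219655172459 197.34271576144707 -0.007743249837663637 [[0.414, -0.872, -0.262, 0.346], [-0.91, -0.397, -0.118, -0.583], [-0.001, 0.287, -0.958, 0.373], [0.0, 0.0, 0.0, 1.0]]
{'clock': 0.15, 'joints': array([ 1.03592291,  0.47763023,  0.02236378,  1.55620658, -0.01148541,
        1.10934855, -0.08310528]), 'qvel': array([ 0.00012998, -0.00310231,  0.00031212, -0.0023745 , -0.00027189,
        0.00050418,  0.00041997]), 'tau': array([ 2.58651497e-03, -5.96929228e+01,  1.61017690e+00, -2.81493938e+01,
        1.26850701e-02,  6.59911035e-03, -5.35168155e-06]), 'tcp_pos': array([ 0.27919348, -0.61404057,  0.23054351]), 'orientation': array([-3.06896999e+00, -6.65007961e-01,  6.75933377e-04]), 'contact_force': array([-0.98099692, -0.89718357, -0.17810348]), 'moment': array([0.00186564, 0.00809977, 0.03055548]), 'grip_width': 0.08526639994215104} 0.0187
```

View pics/top0.png

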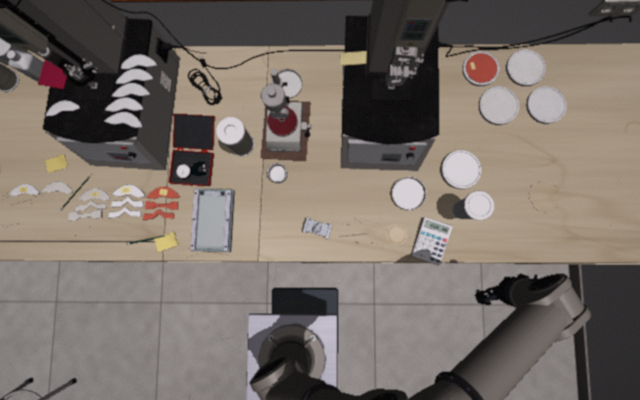

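View pics/side0.png

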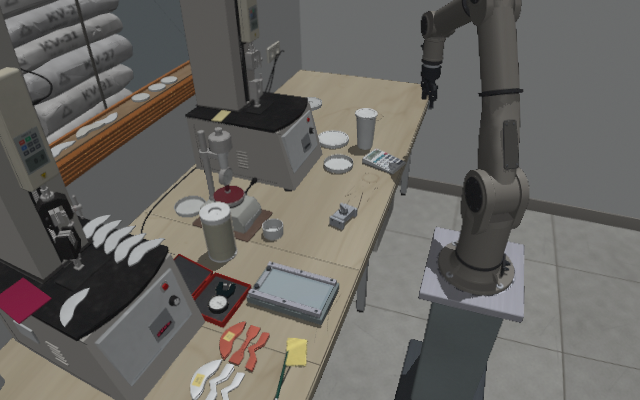

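View pics/wrist0.png

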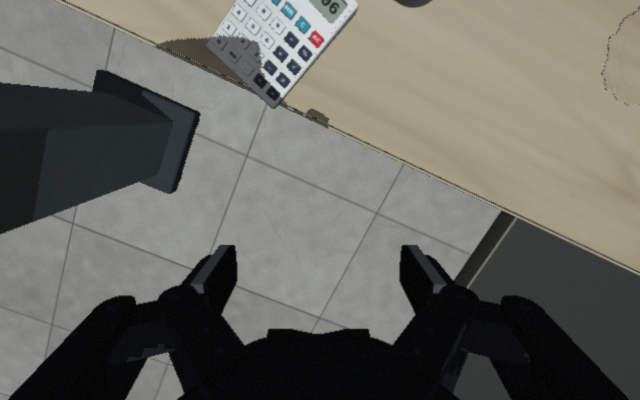

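```bash
python3 - <<'E'
from h import *
crop('top0.png',180,175,350,265,4.7,'c1.png'); crop('side0.png',235,180,375,330,4,'c2.png')
f=load('top0.png')
for n,u,v,z in[('app',317,228,.04),('bed',212,220,.036),('cup',278,173,.041),('dish',408,193,.02),('calc',433,240,.026)]: print(n,onz(f,u,v,z).round(3))
E
```

```text
app [ 0.461 -0.088  0.04 ]
bed [0.489 0.293 0.036]
cup [0.661 0.056 0.041]
dish [ 0.591 -0.42   0.02 ]
calc [ 0.42  -0.504  0.026]
```

View pics/c1.png

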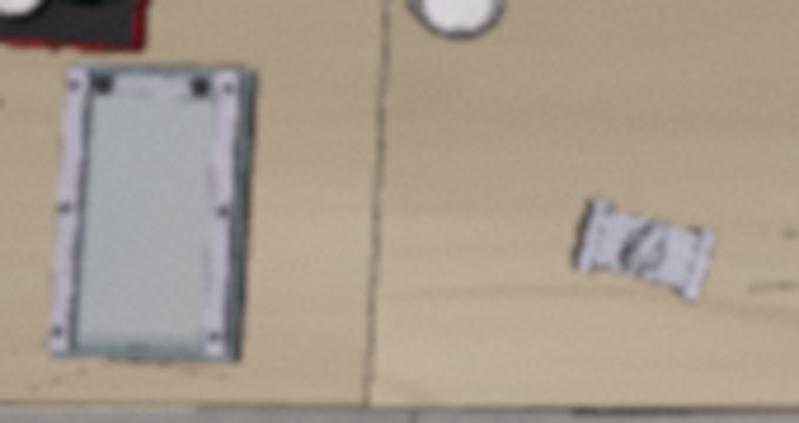

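View pics/c2.png

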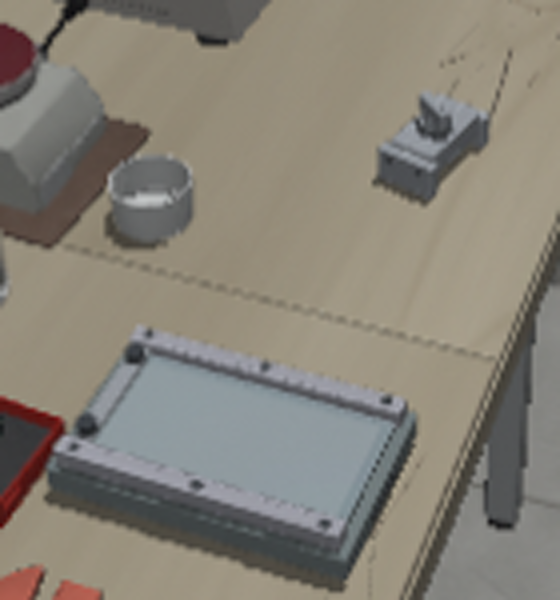

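```bash
cat >> h.py <<'E'
def down(yaw_y):  # tool down, y axis at world angle yaw_y
    y=np.array([np.cos(yaw_y),np.sin(yaw_y),0]); z=np.array([0,0,-1.]); return np.stack([np.cross(y,z),y,z],1)
def plan(pos,Rt,n=1):
    o=r.get_obs(); R0=R.from_rotvec(o['orientation']).as_matrix(); d=R0.T@(np.array(pos)-o['tcp_pos']); w=R.from_matrix(R0.T@Rt).as_rotvec()
    print('tcp',o['tcp_pos'].round(4),'yaw_y',np.degrees(np.arctan2(R0[1,1],R0[0,1])).round(2),'toolz',R0[:,2].round(4)); print('j',o['joints'].round(3),'w',o['grip_width'].round(4),'t',o['clock'])
    print('total d',d.round(4),'w',w.round(4)); print('per row',n,(d/n).round(4),(w/n).round(4))
E
python3 - <<'E'
from h import *
plan([.42,-.09,.25],down(np.radians(-13.5)))
plan([.42,-.09,.25],down(np.radians(166.5)))
E
```

```text
tcp [ 0.2792 -0.614   0.2305] yaw_y -65.55 toolz [-7.0e-04  1.3e-03 -1.0e+00]Traceback (most recent call last):
  File "<stdin>", line 2, in <module>
  File "h.py", line 26, in plan
    print('tcp',o['tcp_pos'].round(4),'yaw_y',np.degrees(np.arctan2(R0[1,1],R0[0,1])).round(2),'toolz',R0[:,2].round(4)); print('j',o['joints'].round(3),'w',o['grip_width'].round(4),'t',o['clock'])
                                                                                                                                                             ^^^^^^^^^^^^^^^^^^^^^
AttributeError: 'float' object has no attribute 'round'
```

```bash
sed -i "s/o\['grip_width'\].round(4)/round(float(o['grip_width']),4)/" h.py; python3 - <<'E'
from h import *
plan([.42,-.09,.23],down(np.radians(-13.5)),15)
E
```

```text
tcp [ 0.2792 -0.614   0.2305] yaw_y -65.55 toolz [-7.0e-04  1.3e-03 -1.0e+00]
j [ 1.036  0.478  0.022  1.556 -0.011  1.109 -0.083] w 0.0853 t 0.15
total d [ 0.3451 -0.4187  0.0011] w [-1.400e-03 -5.000e-04 -9.084e-01]
per row 15 [ 0.023  -0.0279  0.0001] [-0.0001 -0.     -0.0606]
```

```bash
cat >> h.py <<'E'
def arc(pos,Rt,n):
    o=r.get_obs(); R0=R.from_rotvec(o['orientation']).as_matrix(); D=R0.T@(np.array(pos)-o['tcp_pos']); w=R.from_matrix(R0.T@Rt).as_rotvec()/n
    M=sum(R.from_rotvec(w*k).as_matrix() for k in range(n)); d=np.linalg.solve(M,D); print('arc',n,d.round(4),w.round(4),np.linalg.norm(d))
E
python3 - <<'E'
from h import *
arc([.43,-.09,.23],down(np.radians(-13.5)),15)
E
```

```text
arc 15 [ 0.034  -0.016   0.0001] [-0.0001 -0.     -0.0606] 0.03762885239362353
```

>>> {"api": "play_rows", "payload": {
  "commands": [
    [0.0854, 0.034, -0.016, 0, 0, 0, -0.0606],
    [0.0854, 0.034, -0.016, 0, 0, 0, -0.0606],
    [0.0854, 0.034, -0.016, 0, 0, 0, -0.0606],
    [0.0854, 0.034, -0.016, 0, 0, 0, -0.0606],
    [0.0854, 0.034, -0.016, 0, 0, 0, -0.0606]
  ]
}}

```text
clock: 0.57
tcp_pos: [0.3835, -0.4564, 0.231]
orientation: [-2.933, -1.126, -0.0]
contact_force: [1.0, -0.4, 0.9]
grip_width: 0.0853
```

>>> {"api": "play_rows", "payload": {
  "commands": [
    [0.0854, 0.034, -0.016, 0, 0, 0, -0.0606],
    [0.0854, 0.034, -0.016, 0, 0, 0, -0.0606],
    [0.0854, 0.034, -0.016, 0, 0, 0, -0.0606],
    [0.0854, 0.034, -0.016, 0, 0, 0, -0.0606],
    [0.0854, 0.034, -0.016, 0, 0, 0, -0.0606]
  ]
}}

```text
clock: 0.98
tcp_pos: [0.4346, -0.2764, 0.2312]
orientation: [2.729, 1.556, 0.0]
contact_force: [0.6, -0.1, -0.2]
grip_width: 0.0852
```

>>> {"api": "play_rows", "payload": {
  "commands": [
    [0.0854, 0.034, -0.016, 0, 0, 0, -0.0606],
    [0.0854, 0.034, -0.016, 0, 0, 0, -0.0606],
    [0.0854, 0.034, -0.016, 0, 0, 0, -0.0606],
    [0.0854, 0.034, -0.016, 0, 0, 0, -0.0606],
    [0.0854, 0.034, -0.016, 0, 0, 0, -0.0606]
  ]
}}

```text
clock: 1.4
tcp_pos: [0.4297, -0.0893, 0.2313]
orientation: [2.463, 1.95, 0.0]
contact_force: [0.6, -0.2, -0.1]
grip_width: 0.0853
```

```bash
python3 - <<'E'
from h import *
plan([.461,-.088,.15],down(np.radians(-13.5)),1); print(r.get_obs()['qvel'].round(3))
f=snap('wrist','wrist1.png'); print(np.linalg.inv(f['world_to_cam']).round(3).tolist()); print(proj(f,[[.461,-.088,.04]]))
E
```

```text
tcp [ 0.4297 -0.0893  0.2313] yaw_y -13.28 toolz [ 3.e-04 -1.e-04 -1.e+00]
j [ 0.464  0.111 -0.427  2.067  0.056  0.973 -0.223] w 0.0853 t 1.4
total d [0.0084 0.0302 0.0813] w [0.0003 0.     0.0039]
per row 1 [0.0084 0.0302 0.0813] [0.0003 0.     0.0039]
[-0.481 -0.27  -0.468  0.313 -0.064 -0.052 -0.191]
[[0.973, -0.221, -0.065, 0.446], [-0.23, -0.932, -0.28, -0.017], [0.001, 0.288, -0.958, 0.374], [0.0, 0.0, 0.0, 1.0]]
[[342.60090508 170.45505987]]
```

View pics/wrist1.png

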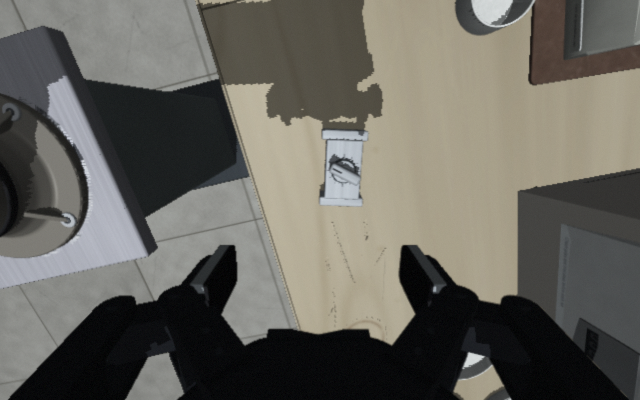

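```bash
python3 - <<'E'
from h import *
crop('wrist1.png',300,115,390,220,6,'c3.png'); print(r.get_obs()['qvel'].round(4), r.get_obs()['tcp_pos'])
E
```

```text
[ 0.0307  0.0251  0.0442 -0.0363  0.0117  0.0058  0.0368] [ 0.4285678  -0.08179899  0.23131633]
```

View pics/c3.png

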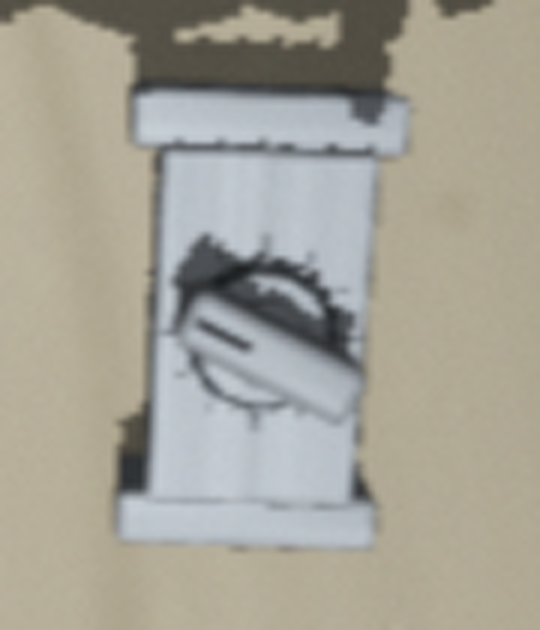

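```bash
cat >> h.py <<'E'
from scipy.optimize import least_squares
def fitpose(f,pix,model,x0):
    pix=np.array(pix,float);model=np.array(model,float)
    def w(p):
        c,s=np.cos(p[2]),np.sin(p[2]); return np.stack([p[0]+c*model[:,0]-s*model[:,1],p[1]+s*model[:,0]+c*model[:,1],model[:,2]],1)
    q=least_squares(lambda p:(proj(f,w(p))-pix).ravel(),x0); return q.x,(proj(f,w(q.x))-pix).round(1).tolist()
E
python3 - <<'E'
from h import *
f=load('wrist1.png')
px=np.array([(136,92),(408,98),(118,540),(374,546)])/6+[300,115]
h=.034
print(fitpose(f,px,[(-.028,.048,h),(.028,.048,h),(-.028,-.048,h),(.028,-.048,h)],[.46,-.09,-.23]))
# bar ends at top z .066
a=np.array([(190,320),(350,395)])/6+[300,115]
P=[onz(f,*q,.066) for q in a]; print(P, np.degrees(np.arctan2(*(P[0]-P[1])[[1,0]])), (P[0]+P[1])/2)
# bed in top
f=load('top0.png'); px=np.array([(68,68),(243,68),(50,352),(222,355)])/4.7+[180,175]; h=.046
print(fitpose(f,px,[(.115,.067,h),(.115,-.067,h),(-.115,.067,h),(-.115,-.067,h)],[.49,.29,0]))
E
```

```text
(array([ 0.46206281, -0.08854307, -0.26110181]), [[-0.8, -0.8], [0.7, -0.4], [-0.2, 0.7], [0.3, 0.9]])
[array([ 0.44837653, -0.07724616,  0.066     ]), array([ 0.47488652, -0.09836319,  0.066     ])] 141.46027457900382 [ 0.46163152 -0.08780467  0.066     ]
(array([ 0.49031731,  0.29353338, -0.02187276]), [[0.2, -2.0], [-0.5, -1.1], [-0.2, 1.3], [0.5, 1.7]])
```

```bash
python3 - <<'E'
from h import *
arc([.462,-.0885,.11],down(np.radians(-15)),4)
plan([.462,-.0885,.11],down(np.radians(-15)))
E
```

```text
arc 4 [0.0003 0.0085 0.0303] [-0.0003 -0.0006  0.0105] 0.031504464700884145
tcp [ 0.4286 -0.0818  0.2313] yaw_y -12.6 toolz [-8.0e-04  2.6e-03 -1.0e+00]
j [ 0.46   0.108 -0.437  2.071  0.052  0.974 -0.224] w 0.0857 t 1.45
total d [0.0005 0.0342 0.1213] w [-0.0014 -0.0023  0.0419]
per row 1 [0.0005 0.0342 0.1213] [-0.0014 -0.0023  0.0419]
```

>>> {"api": "play_rows", "payload": {
  "commands": [
    [0.0854, 0.0003, 0.0085, 0.03, 0, 0, 0.0105],
    [0.0854, 0.0003, 0.0085, 0.03, 0, 0, 0.0105],
    [0.0854, 0, 0.0085, 0.03, 0, 0, 0.0105],
    [0.0854, 0, 0.0085, 0.03, 0, 0, 0.0105],
    [0.0854, 0, 0, 0, 0, 0, 0]
  ]
}}

```text
clock: 1.87
tcp_pos: [0.4606, -0.099, 0.1065]
orientation: [-2.502, -1.889, 0.008]
contact_force: [-0.2, -0.5, 0.4]
grip_width: 0.0854
```

>>> {"api": "play_rows", "payload": {
  "commands": [
    [0.0854, 0, 0, 0, 0, 0, 0],
    [0.0854, 0, 0, 0, 0, 0, 0]
  ]
}}

```text
clock: 2.03
tcp_pos: [0.4632, -0.099, 0.1123]
orientation: [2.506, 1.893, 0.001]
contact_force: [0.1, 0.5, 0.3]
grip_width: 0.0854
```

```bash
python3 - <<'E'
from h import *
f=snap('wrist','wrist2.png'); crop('wrist2.png',220,60,460,240,3.3,'c4.png')
plan([.462,-.0885,.004],down(np.radians(-15)))
plan([.462,-.0885,.004],down(np.radians(-15)),4)
E
```

```text
tcp [ 0.4637 -0.0991  0.1129] yaw_y -15.87 toolz [ 2.2e-03 -5.0e-04 -1.0e+00]
j [ 0.408  0.339 -0.386  2.112  0.191  0.721 -0.38 ] w 0.0856 t 2.0833
total d [ 0.0097 -0.0048  0.1089] w [ 0.0022 -0.0001 -0.0152]
per row 1 [ 0.0097 -0.0048  0.1089] [ 0.0022 -0.0001 -0.0152]
tcp [ 0.4637 -0.0991  0.1129] yaw_y -15.87 toolz [ 2.2e-03 -5.0e-04 -1.0e+00]
j [ 0.408  0.339 -0.386  2.112  0.191  0.721 -0.38 ] w 0.0856 t 2.0833
total d [ 0.0097 -0.0048  0.1089] w [ 0.0022 -0.0001 -0.0152]
per row 4 [ 0.0024 -0.0012  0.0272] [ 0.0006 -0.     -0.0038]
```

View pics/c4.png

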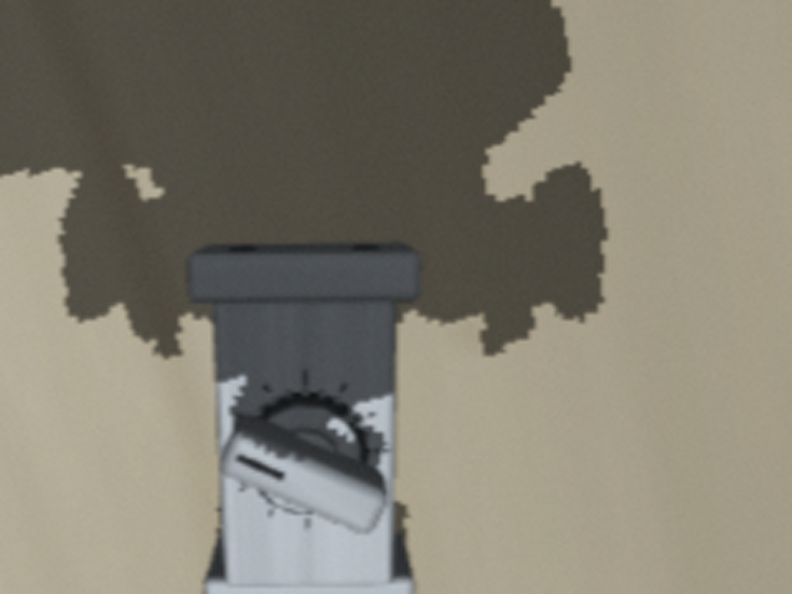

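```bash
python3 - <<'E'
from h import *
f=load('wrist2.png'); h=.034
px=np.array([(190,254),(418,252),(207,582),(411,580)])/3.3+[220,60]
print(fitpose(f,px,[(-.028,.048,h),(.028,.048,h),(-.028,-.036,h),(.028,-.036,h)],[.46,-.09,-.23]))
a=np.array([(228,455),(378,518)])/3.3+[220,60]
P=[onz(f,*q,.066) for q in a]; print(P, np.degrees(np.arctan2(*(P[0]-P[1])[[1,0]])), (P[0]+P[1])/2)
E
```

```text
(array([ 0.46166088, -0.08892571, -0.26772821]), [[-1.2, 0.5], [1.2, 0.4], [-1.3, -0.5], [1.3, -0.5]])
[array([ 0.44793914, -0.07673983,  0.066     ]), array([ 0.4754062 , -0.09968649,  0.066     ])] 140.12378765089815 [ 0.46167267 -0.08821316  0.066     ]
```

>>> {"api": "play_rows", "payload": {
  "commands": [
    [0.0854, 0.005, -0.0025, 0.01, 0.001, 0, -0.005],
    [0.0854, 0.005, -0.0025, 0.02, 0.001, 0, -0.005],
    [0.0854, 0, 0, 0.026, 0, 0, 0],
    [0.0854, 0, 0, 0.026, 0, 0, 0],
    [0.0854, 0, 0, 0.02, 0, 0, 0]
  ]
}}

```text
clock: 2.5
tcp_pos: [0.4608, -0.0876, 0.0087]
orientation: [-2.496, -1.906, 0.0]
contact_force: [-0.5, -0.5, 0.6]
grip_width: 0.0854
```

>>> {"api": "play_rows", "payload": {
  "commands": [
    [0.0854, 0, 0, 0, 0, 0, 0],
    [0.0854, 0, 0, 0, 0, 0, 0],
    [0.0854, 0, 0, 0, 0, 0, 0]
  ]
}}

```text
clock: 2.75
tcp_pos: [0.4617, -0.0878, 0.0106]
orientation: [-2.497, -1.906, -0.0]
contact_force: [1.2, -0.2, 0.6]
grip_width: 0.0853
```

```bash
python3 - <<'E'
from h import *
plan([.462,-.0888,.004],down(np.radians(-15.3)));print(r.get_obs()['contact_force'])
E
```

```text
tcp [ 0.4617 -0.0878  0.0106] yaw_y -15.28 toolz [ 1.e-04  3.e-04 -1.e+00]
j [ 0.312  0.516 -0.31   2.173  0.322  0.494 -0.512] w 0.0853 t 2.75
total d [-0.0009  0.0006  0.0066] w [ 0.     -0.0003  0.0004]
per row 1 [-0.0009  0.0006  0.0066] [ 0.     -0.0003  0.0004]
[ 1.16649911 -0.23814046  0.609073  ]
```

>>> {"api": "play_rows", "payload": {
  "commands": [
    [0.0854, -0.001, 0.0005, 0.006, 0, 0, 0],
    [0.04, 0, 0, 0, 0, 0, 0],
    [0.04, 0, 0, 0, 0, 0, 0],
    [0.04, 0, 0, 0, 0, 0, 0],
    [0.04, 0, 0, 0, 0, 0, 0]
  ],
  "force": 50
}}

```text
clock: 3.17
tcp_pos: [0.4615, -0.0892, 0.0039]
orientation: [-2.497, -1.905, 0.001]
contact_force: [-2.5, 0.3, 2.3]
grip_width: 0.0435
```

>>> {"api": "play_rows", "payload": {
  "commands": [
    [0.03, 0, 0, 0, 0, 0, 0],
    [0.03, 0, 0, 0, 0, 0, 0],
    [0.03, 0, 0, 0, 0, 0, 0]
  ]
}}

```text
clock: 3.42
tcp_pos: [0.4615, -0.0892, 0.0039]
orientation: [-2.497, -1.905, 0.001]
contact_force: [-0.9, -0.5, 5.9]
grip_width: 0.0433
```

>>> {"api": "play_rows", "payload": {
  "commands": [
    [0.03, 0, 0, -0.02, 0, 0, 0],
    [0.03, 0, 0, -0.03, 0, 0, 0],
    [0.03, 0, 0, -0.03, 0, 0, 0],
    [0.03, 0, 0, -0.03, 0, 0, 0],
    [0.03, 0, 0, -0.02, 0, 0, 0]
  ]
}}

```text
clock: 3.83
tcp_pos: [0.4608, -0.089, 0.135]
orientation: [-2.496, -1.905, 0.002]
contact_force: [1.6, -0.1, -6.3]
grip_width: 0.0432
```

```bash
python3 - <<'E'
from h import *
arc([.487,.29,.17],down(np.radians(-1)),12)
plan([.487,.29,.17],down(np.radians(-1)));print(r.get_obs()['contact_force'])
f=snap('side','side1.png'); snap('wrist','wrist3.png')
E
```

```text
arc 12 [ 0.0316 -0.0027 -0.0029] [-0.0002 -0.     -0.0208] 0.03187736727888068
tcp [ 0.4608 -0.089   0.135 ] yaw_y -15.3 toolz [-1.8e-03  6.0e-04 -1.0e+00]
j [ 0.415  0.3   -0.414  2.102  0.171  0.773 -0.372] w 0.0432 t 3.8333
total d [ 0.3725 -0.0748 -0.0348] w [-0.0018 -0.0003 -0.2495]
per row 1 [ 0.3725 -0.0748 -0.0348] [-0.0018 -0.0003 -0.2495]
[ 1.59093816 -0.09366209 -6.34420573]
```

View pics/side1.png

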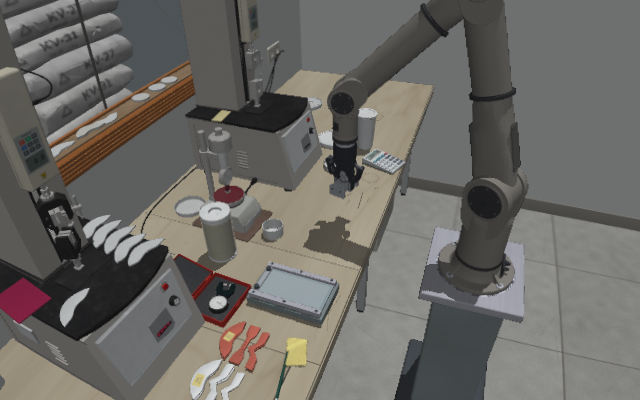

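View pics/wrist3.png

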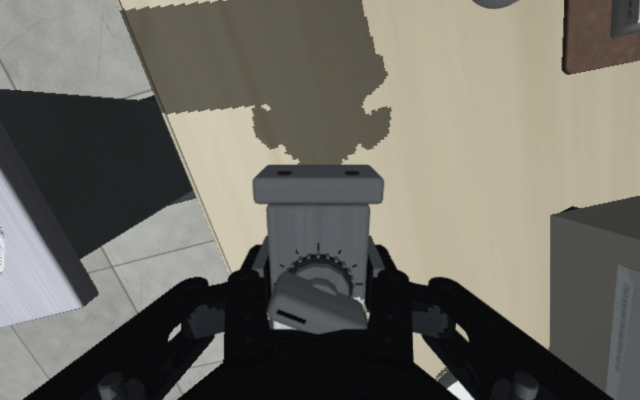

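>>> {"api": "play_rows", "payload": {
  "commands": [
    [0.03, 0.03, -0.0027, -0.005, 0, 0, -0.021],
    [0.03, 0.03, -0.0027, -0.005, 0, 0, -0.021],
    [0.03, 0.03, -0.0027, -0.005, 0, 0, -0.021],
    [0.03, 0.03, -0.0027, -0.005, 0, 0, -0.021],
    [0.03, 0.03, -0.0027, -0.005, 0, 0, -0.021]
  ]
}}

```text
clock: 4.35
tcp_pos: [0.4798, 0.0608, 0.156]
orientation: [-2.39, -2.033, 0.007]
contact_force: [0.3, 0.7, -6.8]
grip_width: 0.0433
```

>>> {"api": "play_rows", "payload": {
  "commands": [
    [0.03, 0.03, -0.0027, -0.005, 0, 0, -0.021],
    [0.03, 0.03, -0.0027, -0.005, 0, 0, -0.021],
    [0.03, 0, 0, 0, 0, 0, -0.021],
    [0.03, 0, 0, 0, 0, 0, -0.021],
    [0.03, 0, 0, 0, 0, 0, 0]
  ]
}}

```text
clock: 4.77
tcp_pos: [0.4837, 0.1193, 0.1661]
orientation: [-2.302, -2.133, 0.008]
contact_force: [-0.0, -0.6, -6.5]
grip_width: 0.0435
```

>>> {"api": "play_rows", "payload": {
  "commands": [
    [0.03, 0, 0, 0, 0, 0, 0],
    [0.03, 0, 0, 0, 0, 0, 0],
    [0.03, 0, 0, 0, 0, 0, 0]
  ]
}}

```text
clock: 5.02
tcp_pos: [0.485, 0.1189, 0.1678]
orientation: [-2.307, -2.129, 0.003]
contact_force: [-0.2, -0.2, -6.7]
grip_width: 0.0434
```

```bash
python3 - <<'E'
from h import *
f=snap('wrist','wrist4.png'); print(np.linalg.inv(f['world_to_cam']).round(3).tolist())
plan([.49,.2935,.17],down(np.radians(-1.3)),4);print(r.get_obs()['contact_force'])
E
```

```text
[[0.997, -0.076, -0.025, 0.491], [-0.08, -0.955, -0.287, 0.193], [-0.002, 0.288, -0.958, 0.311], [0.0, 0.0, 0.0, 1.0]]
tcp [0.4852 0.1192 0.168 ] yaw_y -4.57 toolz [-2.5e-03  1.0e-04 -1.0e+00]
j [ 0.094  0.317 -0.542  2.001  0.209  0.88  -0.641] w 0.0432 t 5.0667
total d [ 0.1742 -0.0091 -0.002 ] w [-0.0025  0.     -0.0571]
per row 4 [ 0.0435 -0.0023 -0.0005] [-0.0006  0.     -0.0143]
[ 0.77427264  0.12133269 -7.67449551]
```

View pics/wrist4.png

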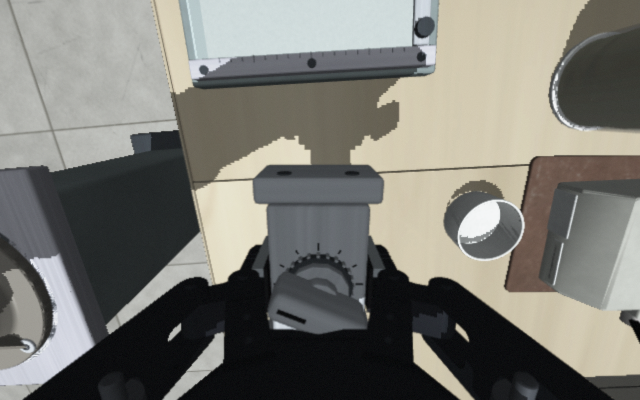

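```bash
python3 - <<'E'
from h import *
crop('wrist4.png',170,0,450,100,2.85,'c5.png');crop('wrist4.png',235,150,400,340,3.2,'c6.png')
E
```

```text
(no output)
```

View pics/c5.png

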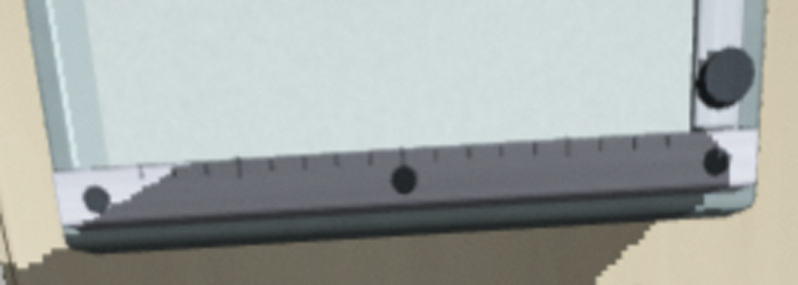

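View pics/c6.png

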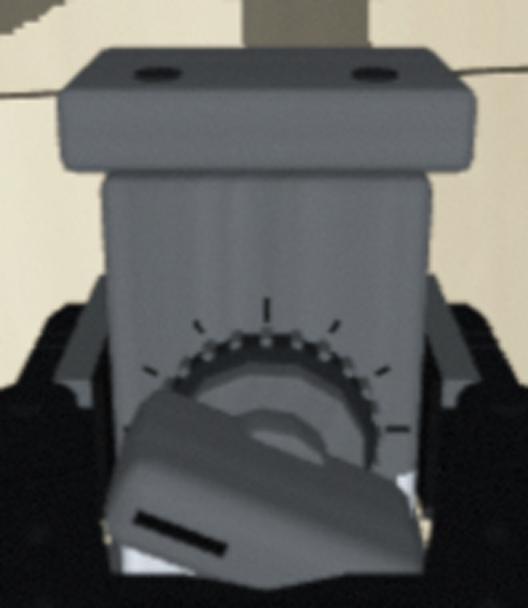

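```bash
python3 - <<'E'
from h import *
f=load('wrist4.png')
S=[onz(f,*(np.array(p)/2.85+[170,0]),.0465) for p in[(95,199),(404,180),(716,161)]]
print(np.array(S).round(4)); d=S[2]-S[0]; L=np.linalg.norm(d); yaw=np.arctan2(d[1],d[0]); print(L,np.degrees(yaw))
n=np.array([-np.sin(yaw),np.cos(yaw),0])
print('bed centre',S[1]+.059*n,(S[0]+S[2])/2+.059*n)
for a,b in[((62,226),(757,186)),((55,171),(757,130))]:
    A,B=[onz(f,*(np.array(p)/2.85+[170,0]),.046) for p in(a,b)]; e=B-A; y=np.arctan2(e[1],e[0]); print(A.round(4),B.round(4),np.degrees(y),np.linalg.norm(e), ((A+B)/2).round(4))
h=.198
px=np.array([(62,90),(473,88),(65,170),(472,170)])/3.2+[235,150]
q,e=fitpose(f,px,[(-.028,.048,h),(.028,.048,h),(-.028,.036,h),(.028,.036,h)],[.485,.12,-.08]);print(q,np.degrees(q[2]),e)
E
```

```text
[[0.3934 0.2386 0.0465]
 [0.4888 0.2361 0.0465]
 [0.5837 0.2338 0.0465]]
0.19030622062607974 -1.4402130057010514
bed centre [0.49025195 0.29507961 0.0465    ] [0.49004076 0.29518903 0.0465    ]
[0.3815 0.2319 0.046 ] [0.5966 0.2259 0.046 ] -1.5992272805399914 0.2152085809292439 [0.489  0.2289 0.046 ]
[0.3826 0.2475 0.046 ] [0.596  0.2415 0.046 ] -1.6180439044796904 0.21351380586686364 [0.4893 0.2445 0.046 ]
[ 0.48563653  0.12037433 -0.07687235] -4.404461247817728 [[-3.0, -1.0], [3.2, -0.7], [-1.9, 1.4], [1.6, 1.1]]
```

```bash
python3 - <<'E'
from h import *
arc([.489,.2947,.10],down(np.radians(-1.55)),6)
E
```

```text
arc 6 [ 0.0292 -0.001   0.0113] [-0.0004  0.     -0.0088] 0.03138441558068923
```

>>> {"api": "play_rows", "payload": {
  "commands": [
    [0.03, 0.029, -0.001, 0.005, -0.0004, 0, -0.009],
    [0.03, 0.029, -0.001, 0.008, -0.0004, 0, -0.009],
    [0.03, 0.029, -0.001, 0.013, -0.0004, 0, -0.009],
    [0.03, 0.029, -0.001, 0.013, -0.0004, 0, -0.009],
    [0.03, 0.029, -0.001, 0.013, -0.0004, 0, -0.009]
  ]
}}

```text
clock: 5.48
tcp_pos: [0.4894, 0.2659, 0.1159]
orientation: [2.259, 2.183, 0.001]
contact_force: [1.2, -0.5, -7.8]
grip_width: 0.0434
```

>>> {"api": "play_rows", "payload": {
  "commands": [
    [0.03, 0.03, -0.001, 0.013, -0.0004, 0, -0.008],
    [0.03, 0, 0, 0, 0, 0, 0],
    [0.03, 0, 0, 0, 0, 0, 0],
    [0.03, 0, 0, 0, 0, 0, 0],
    [0.03, 0, 0, 0, 0, 0, 0]
  ]
}}

```text
clock: 5.9
tcp_pos: [0.4896, 0.2937, 0.1035]
orientation: [2.251, 2.19, 0.0]
contact_force: [0.8, 0.5, -6.3]
grip_width: 0.0433
```

```bash
python3 - <<'E'
from h import *
plan([.489,.2947,.057],down(np.radians(-1.55)));print(r.get_obs()['contact_force'])
E
```

```text
tcp [0.4896 0.2937 0.1035] yaw_y -1.55 toolz [ 9.e-04 -6.e-04 -1.e+00]
j [-0.238  0.517 -0.534  1.889  0.35   0.828 -0.981] w 0.0433 t 5.9
total d [ 0.001  -0.0006  0.0465] w [ 0.0009  0.0006 -0.    ]
per row 1 [ 0.001  -0.0006  0.0465] [ 0.0009  0.0006 -0.    ]
[ 0.78101055  0.46142061 -6.25388237]
```

>>> {"api": "play_rows", "payload": {
  "commands": [
    [0.03, 0.001, -0.0005, 0.012, 0.0009, 0.0006, 0],
    [0.03, 0, 0, 0.017, 0, 0, 0],
    [0.03, 0, 0, 0.014, 0, 0, 0],
    [0.03, 0, 0, 0, 0, 0, 0],
    [0.03, 0, 0, 0, 0, 0, 0]
  ]
}}

```text
clock: 6.32
tcp_pos: [0.4878, 0.2952, 0.0593]
orientation: [-2.249, -2.192, 0.003]
contact_force: [0.5, 0.9, -5.6]
grip_width: 0.0436
```

>>> {"api": "play_rows", "payload": {
  "commands": [
    [0.03, 0, 0, 0, 0, 0, 0],
    [0.03, 0, 0, 0, 0, 0, 0]
  ]
}}

```text
clock: 6.48
tcp_pos: [0.489, 0.2967, 0.0612]
orientation: [-2.249, -2.193, -0.003]
contact_force: [-0.6, 0.3, -7.1]
grip_width: 0.0428
```

```bash
python3 - <<'E'
from h import *
plan([.489,.2947,.0405],down(np.radians(-1.55)));print(r.get_obs()['contact_force'])
snap('wrist','wrist5.png'); snap('side','side2.png'); crop('side2.png',230,210,370,330,5,'c7.png'); crop('wrist5.png',120,80,520,340,2,'c8.png')
E
```

```text
tcp [0.489  0.2967 0.0612] yaw_y -1.44 toolz [ 8.0e-04  1.9e-03 -1.0e+00]
j [-0.266  0.577 -0.505  1.911  0.395  0.751 -1.02 ] w 0.0428 t 6.4833
total d [-0.002   0.      0.0207] w [ 0.0007 -0.0019  0.0018]
per row 1 [-0.002   0.      0.0207] [ 0.0007 -0.0019  0.0018]
[-0.61878322  0.29095427 -7.09393563]
```

View pics/c8.png

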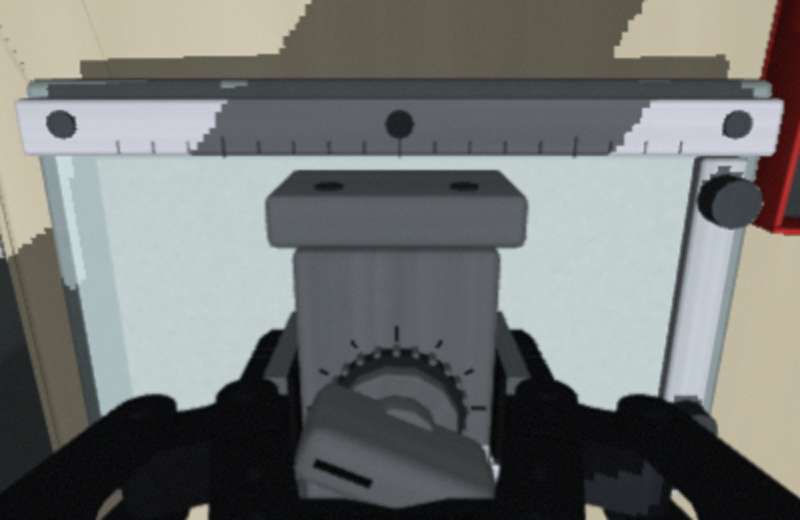

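View pics/c7.png

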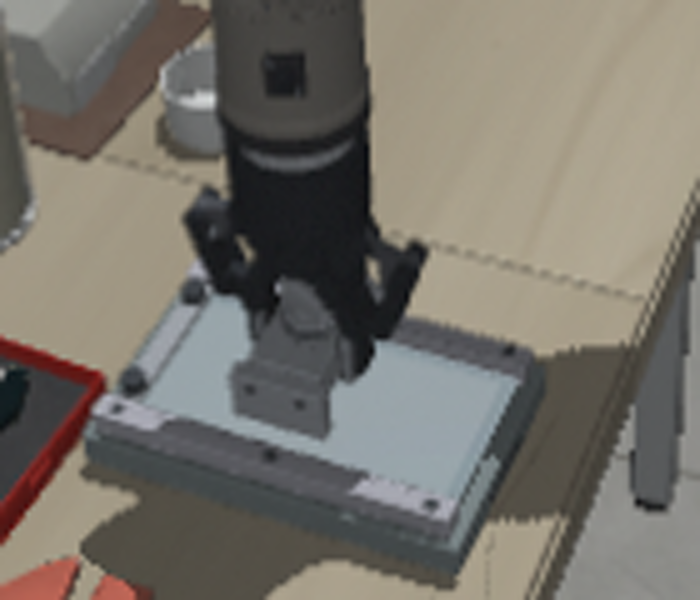

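```bash
python3 - <<'E'
from h import *
f=load('wrist5.png'); g=lambda p,z: onz(f,*(np.array(p)/2+[120,80]),z).round(4)
S=[g(p,.0465) for p in[(61,124),(399,124),(737,124)]]; print(S); d=S[2]-S[0]; y=np.arctan2(d[1],d[0]); n=np.array([-np.sin(y),np.cos(y),0]); print(np.degrees(y),'centre',S[1]-.059*n)
print('rail inner',g((100,155),.046),g((395,156),.046),g((700,156),.046))
zu=.0612-.0039
print('runner bottom outer',g((296,170),zu),g((500,171),zu),'top outer',g((268,197),zu+.034),g((526,197),zu+.034))
E
```

```text
[array([0.3965, 0.3587, 0.0465]), array([0.4915, 0.3562, 0.0465]), array([0.5867, 0.3538, 0.0465])]
-1.4757478092851346 centre [0.48998053 0.29721957 0.0465    ]
rail inner [0.4057 0.3497 0.046 ] [0.4901 0.3472 0.046 ] [0.5777 0.345  0.046 ]
runner bottom outer [0.4636 0.3458 0.0573] [0.5182 0.3441 0.0573] top outer [0.4636 0.3461 0.0913] [0.5174 0.3447 0.0913]
```

>>> {"api": "play_rows", "payload": {
  "commands": [
    [0.03, -0.001, 0, 0.004, 0, -0.0019, 0],
    [0.03, 0, 0, 0.005, 0, 0, 0],
    [0.03, 0, 0, 0.005, 0, 0, 0],
    [0.03, 0, 0, 0.003, 0, 0, 0],
    [0.03, 0, 0, 0, 0, 0, 0]
  ]
}}

```text
clock: 7.0
tcp_pos: [0.4877, 0.2948, 0.0423]
orientation: [-2.249, -2.194, 0.004]
contact_force: [-0.2, 0.2, -7.3]
grip_width: 0.043
```

>>> {"api": "play_rows", "payload": {
  "commands": [
    [0.03, 0, 0, 0, 0, 0, 0],
    [0.03, 0, 0, 0, 0, 0, 0],
    [0.03, 0, 0, 0, 0, 0, 0]
  ]
}}

```text
clock: 7.25
tcp_pos: [0.4886, 0.2954, 0.0436]
orientation: [2.249, 2.193, -0.001]
contact_force: [0.2, 0.1, -7.0]
grip_width: 0.0431
```

```bash
python3 - <<'E'
from h import *
plan([.489,.2957,.040],down(np.radians(-1.5)));print(r.get_obs()['contact_force'])
E
```

```text
tcp [0.4886 0.2954 0.0436] yaw_y -1.43 toolz [-1.e-04 -6.e-04 -1.e+00]
j [-0.278  0.601 -0.49   1.919  0.415  0.722 -1.036] w 0.0431 t 7.25
total d [0.0003 0.0004 0.0036] w [-0.0001  0.0006  0.0011]
per row 1 [0.0003 0.0004 0.0036] [-0.0001  0.0006  0.0011]
[ 0.20923475  0.05082771 -6.95024339]
```

Still free (force −7 N), in between the rails. Lower the last 4 mm.

>>> {"api": "play_rows", "payload": {
  "commands": [
    [0.03, 0, 0, 0.002, 0, 0, 0],
    [0.03, 0, 0, 0.002, 0, 0, 0],
    [0.03, 0, 0, 0, 0, 0, 0],
    [0.03, 0, 0, 0, 0, 0, 0],
    [0.03, 0, 0, 0, 0, 0, 0]
  ]
}}

```text
clock: 7.67
tcp_pos: [0.4887, 0.2954, 0.04]
orientation: [2.249, 2.193, -0.0]
contact_force: [-1.1, -2.3, 1.8]
grip_width: 0.0433
```

```bash
python3 - <<'E'
from h import *
plan([.489,.2957,.040],down(np.radians(-1.5)));print(r.get_obs()['contact_force'])
E
```

```text
tcp [0.4887 0.2954 0.04  ] yaw_y -1.44 toolz [ 3.e-04 -6.e-04 -1.e+00]
j [-0.28   0.607 -0.486  1.92   0.419  0.715 -1.04 ] w 0.0433 t 7.6667
total d [ 0.0003  0.0003 -0.    ] w [0.0003 0.0006 0.0011]
per row 1 [ 0.0003  0.0003 -0.    ] [0.0003 0.0006 0.0011]
[-1.12266798 -2.2759369   1.77711608]
```

Down on the glass (force now +1.8 N). Release.

>>> {"api": "play_rows", "payload": {
  "commands": [
    [0.0854, 0, 0, 0, 0, 0, 0],
    [0.0854, 0, 0, 0, 0, 0, 0],
    [0.0854, 0, 0, 0, 0, 0, 0],
    [0.0854, 0, 0, 0, 0, 0, 0],
    [0.0854, 0, 0, 0, 0, 0, 0]
  ]
}}

```text
clock: 8.08
tcp_pos: [0.4886, 0.2954, 0.0395]
orientation: [2.249, 2.193, -0.001]
contact_force: [0.1, -0.3, -0.2]
grip_width: 0.0854
```

>>> {"api": "play_rows", "payload": {
  "commands": [
    [0.0854, 0, 0, 0, 0, 0, 0],
    [0.0854, 0, 0, 0, 0, 0, 0],
    [0.0854, 0, 0, 0, 0, 0, 0]
  ]
}}

```text
clock: 8.33
tcp_pos: [0.4884, 0.2953, 0.0394]
orientation: [2.249, 2.193, -0.001]
contact_force: [0.3, -0.8, 0.0]
grip_width: 0.0851
```

>>> {"api": "play_rows", "payload": {
  "commands": [
    [0.0854, 0, 0, -0.02, 0, 0, 0],
    [0.0854, 0, 0, -0.03, 0, 0, 0],
    [0.0854, 0, 0, -0.03, 0, 0, 0],
    [0.0854, 0, 0, -0.03, 0, 0, 0],
    [0.0854, 0, 0, -0.02, 0, 0, 0]
  ]
}}

```text
clock: 8.75
tcp_pos: [0.489, 0.2961, 0.1723]
orientation: [2.248, 2.193, 0.003]
contact_force: [0.7, -0.2, -1.1]
grip_width: 0.0854
```

>>> {"api": "play_rows", "payload": {
  "commands": [
    [0.0854, 0, 0, 0, 0, 0, 0],
    [0.0854, 0, 0, 0, 0, 0, 0],
    [0.0854, 0, 0, 0, 0, 0, 0]
  ]
}}

```text
clock: 9.0
tcp_pos: [0.4881, 0.2948, 0.1686]
orientation: [2.249, 2.193, -0.003]
contact_force: [-0.5, 0.3, -1.1]
grip_width: 0.0853
```

```bash
python3 - <<'E'
from h import *
plan([.489,.2957,.040],down(np.radians(-1.5)));print(r.get_obs()['contact_force'])
snap('wrist','wrist6.png'); crop('wrist6.png',180,40,460,250,2.8,'c9.png')
E
```

```text
tcp [0.4881 0.2948 0.1686] yaw_y -1.44 toolz [-0.0013 -0.0018 -1.    ]
j [-0.205  0.436 -0.573  1.84   0.285  0.951 -0.929] w 0.0853 t 9.0
total d [0.0012 0.0011 0.1286] w [-0.0013  0.0018  0.001 ]
per row 1 [0.0012 0.0011 0.1286] [-0.0013  0.0018  0.001 ]
[-0.52194418  0.25323666 -1.13109439]
```

View pics/c9.png

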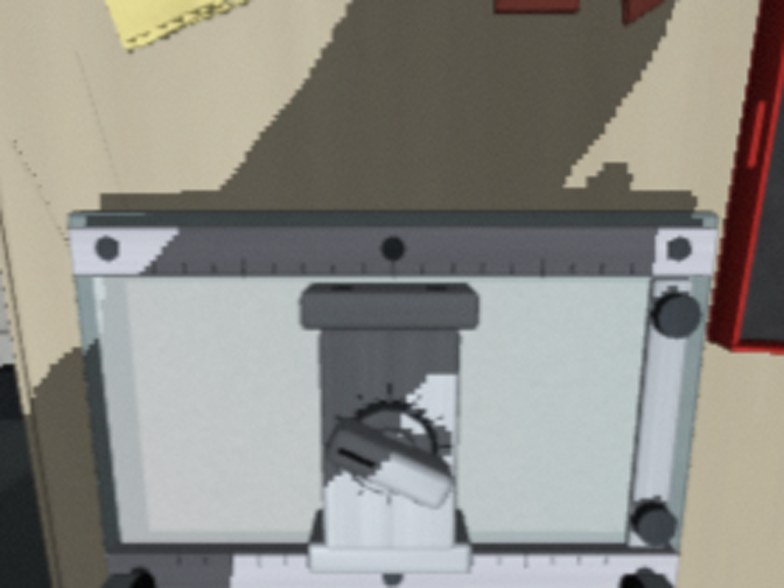

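```bash
python3 - <<'E'
from h import *
f=load('wrist6.png'); h=.07
px=np.array([(301,294),(479,294),(308,571),(471,571)])/2.8+[180,40]
q,e=fitpose(f,px,[(-.028,.048,h),(.028,.048,h),(-.028,-.048,h),(.028,-.048,h)],[.49,.296,0]);print(q,np.degrees(q[2]),e)
a=np.array([(334,437),(448,487)])/2.8+[180,40]
P=[onz(f,*q,.102) for q in a]; print(P, np.degrees(np.arctan2(*(P[0]-P[1])[[1,0]])), (P[0]+P[1])/2)
E
```

```text
[ 0.48922835  0.29646463 -0.02578605] -1.4774317478047125 [[-0.7, -1.0], [0.7, -1.0], [-0.0, 1.2], [0.0, 1.3]]
[array([0.47366435, 0.30762452, 0.102     ]), array([0.50574276, 0.2918143 , 0.102     ])] 153.76307387169132 [0.48970356 0.29971941 0.102     ]
```

```bash
python3 - <<'E'
from h import *
crop('wrist6.png',280,170,360,250,8,'c10.png')
f=load('wrist6.png')
ax=.489;ay=.2965
th=np.radians(154)
for L in(1,):
  pts=[]
  for s,t in[(1,1),(1,-1),(-1,-1),(-1,1)]:
    pts.append([ax+s*.019*np.cos(th)-t*.006*np.sin(th),ay+s*.019*np.sin(th)+t*.006*np.cos(th),.102])
  print(((proj(f,pts)-[280,170])*8).round())
E
```

```text
[[114. 288.]
 [162. 183.]
 [510. 334.]
 [458. 435.]]
```

View pics/c10.png

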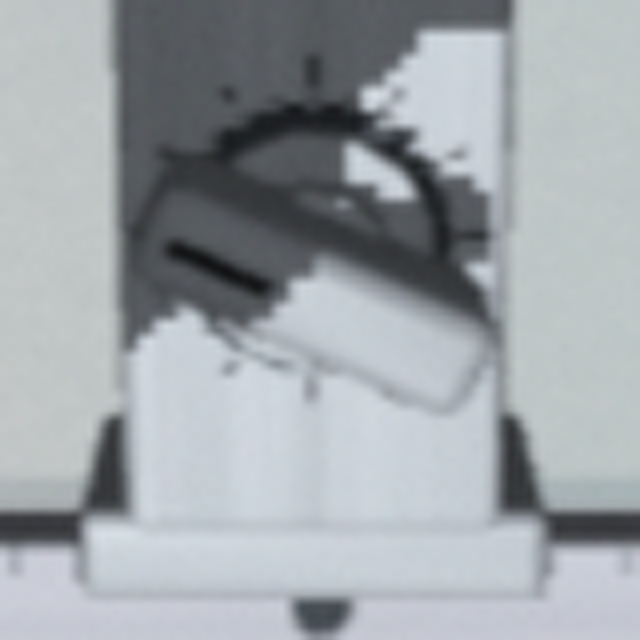

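>>> {"api": "play_rows", "payload": {
  "commands": [
    [0.04, 0, 0, 0, 0, 0, -0.1117],
    [0.04, 0, 0, 0, 0, 0, -0.1117],
    [0.04, 0, 0, 0, 0, 0, -0.1117],
    [0.04, 0, 0, 0, 0, 0, -0.1117],
    [0.04, 0, 0, 0, 0, 0, -0.1117]
  ]
}}

```text
clock: 9.47
tcp_pos: [0.4877, 0.2948, 0.1678]
orientation: [-1.549, -2.732, 0.005]
contact_force: [-0.7, 0.5, 0.2]
grip_width: 0.04
```

>>> {"api": "play_rows", "payload": {
  "commands": [
    [0.04, 0, 0, 0, 0, 0, -0.1117],
    [0.04, 0, 0, 0, 0, 0, -0.1117],
    [0.04, 0, 0, 0, 0, 0, -0.1117],
    [0.04, 0, 0, 0, 0, 0, -0.1117],
    [0.04, 0, 0, 0, 0, 0, -0.1117]
  ]
}}

```text
clock: 9.88
tcp_pos: [0.4877, 0.2948, 0.1679]
orientation: [-0.736, -3.052, 0.004]
contact_force: [-0.5, 0.0, 0.0]
grip_width: 0.0403
```

>>> {"api": "play_rows", "payload": {
  "commands": [
    [0.04, 0, 0, 0, 0, 0, 0],
    [0.04, 0, 0, 0, 0, 0, 0],
    [0.04, 0, 0, 0, 0, 0, 0],
    [0.04, 0, 0, 0, 0, 0, 0]
  ]
}}

```text
clock: 10.22
tcp_pos: [0.4882, 0.2953, 0.169]
orientation: [-0.748, -3.05, 0.002]
contact_force: [0.1, 0.3, -0.1]
grip_width: 0.04
```

```bash
python3 - <<'E'
from h import *
snap('wrist','wrist7.png'); crop('wrist7.png',180,60,460,270,2.8,'c11.png')
plan([.489,.297,.125],down(np.radians(62.5)));print(r.get_obs()['contact_force'])
E
```

```text
tcp [0.4883 0.2953 0.1692] yaw_y 62.48 toolz [-8.0e-04 -1.2e-03 -1.0e+00]
j [-0.029  0.501 -0.818  1.828  0.429  1.002  0.066] w 0.0402 t 10.2667
total d [0.0001 0.0019 0.0442] w [-0.0014 -0.0002 -0.0004]
per row 1 [0.0001 0.0019 0.0442] [-0.0014 -0.0002 -0.0004]
[ 0.3346925   0.51397046 -0.33667223]
```

View pics/c11.png

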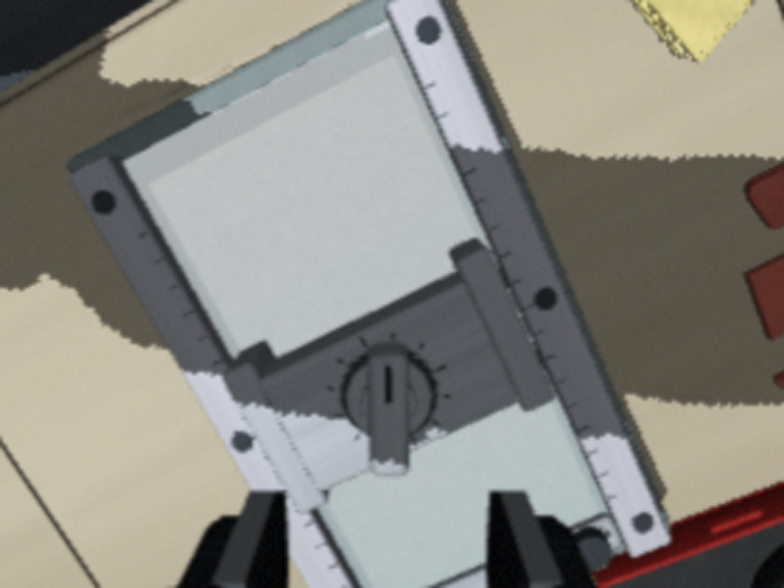

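>>> {"api": "play_rows", "payload": {
  "commands": [
    [0.04, 0, 0.001, 0.015, -0.0014, 0, 0],
    [0.04, 0, 0.001, 0.025, 0, 0, 0],
    [0.04, 0, 0, 0.024, 0, 0, 0],
    [0.04, 0, 0, 0.012, 0, 0, 0],
    [0.04, 0, 0, 0, 0, 0, 0]
  ]
}}

```text
clock: 10.68
tcp_pos: [0.4878, 0.2959, 0.0909]
orientation: [-0.745, -3.049, 0.005]
contact_force: [0.5, -0.2, -0.3]
grip_width: 0.0401
```

>>> {"api": "play_rows", "payload": {
  "commands": [
    [0.04, 0, 0, 0, 0, 0, 0],
    [0.04, 0, 0, 0, 0, 0, 0],
    [0.04, 0, 0, 0, 0, 0, 0]
  ]
}}

```text
clock: 10.93
tcp_pos: [0.4902, 0.2979, 0.0949]
orientation: [0.745, 3.05, 0.003]
contact_force: [-0.1, -0.2, 0.1]
grip_width: 0.0401
```

```bash
python3 - <<'E'
from h import *
snap('wrist','wrist8.png'); crop('wrist8.png',180,140,460,350,2.8,'c12.png')
snap('side','side3.png'); crop('side3.png',230,190,370,310,5,'c13.png')
plan([.489,.297,.0845],down(np.radians(62.5)));print(r.get_obs()['contact_force'])
E
```

```text
tcp [0.49   0.2976 0.0947] yaw_y 62.55 toolz [ 0.002   0.0013 -1.    ]
j [-0.083  0.594 -0.757  1.879  0.525  0.875 -0.01 ] w 0.0401 t 11.0333
total d [ 0.0006 -0.0011  0.0102] w [0.0021 0.0012 0.0009]
per row 1 [ 0.0006 -0.0011  0.0102] [0.0021 0.0012 0.0009]
[-0.05326976 -0.23733533  1.15990583]
```

View pics/c12.png

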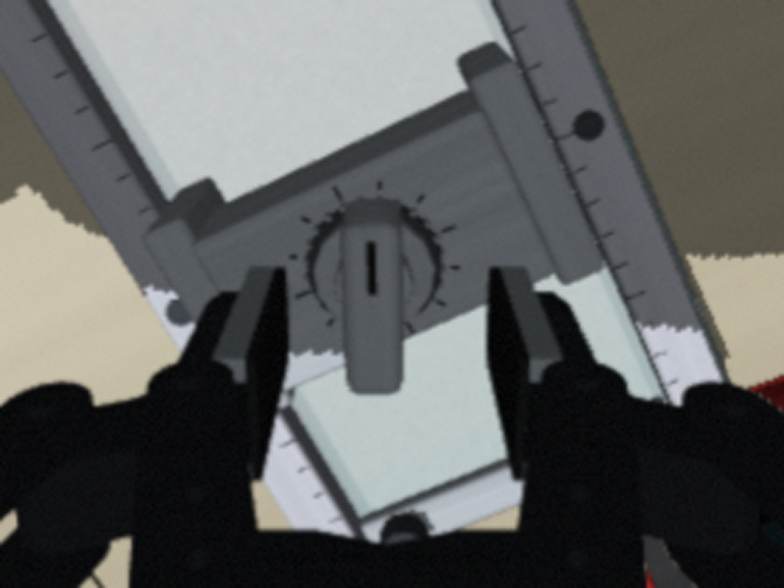

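View pics/c13.png

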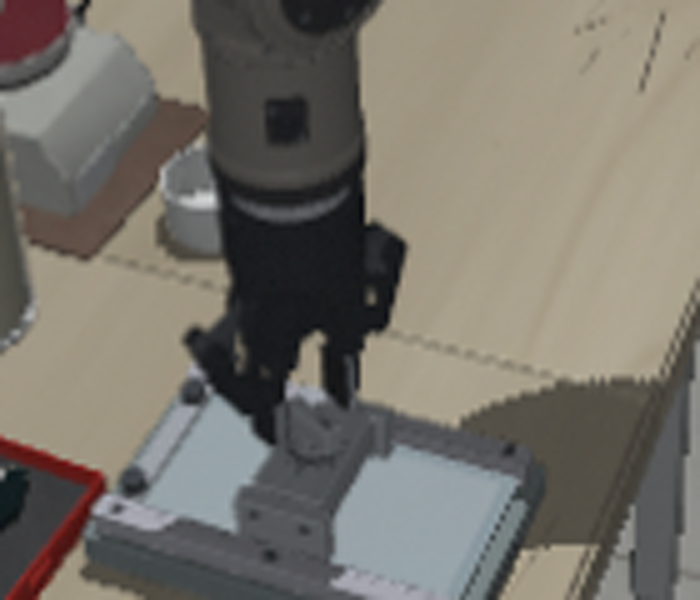

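>>> {"api": "play_rows", "payload": {
  "commands": [
    [0.04, 0.0005, -0.001, 0.004, 0.002, 0.001, 0],
    [0.04, 0, 0, 0.004, 0, 0, 0],
    [0.04, 0, 0, 0.002, 0, 0, 0],
    [0.04, 0, 0, 0, 0, 0, 0],
    [0.04, 0, 0, 0, 0, 0, 0]
  ]
}}

```text
clock: 11.45
tcp_pos: [0.4883, 0.2964, 0.0832]
orientation: [-0.744, -3.05, 0.003]
contact_force: [0.0, 0.6, -0.1]
grip_width: 0.0401
```

>>> {"api": "play_rows", "payload": {
  "commands": [
    [0.04, 0, 0, 0, 0, 0, 0],
    [0.04, 0, 0, 0, 0, 0, 0]
  ]
}}

```text
clock: 11.62
tcp_pos: [0.4885, 0.2966, 0.0835]
orientation: [-0.745, -3.051, 0.002]
contact_force: [-0.0, -0.4, 0.2]
grip_width: 0.0399
```

```bash
python3 - <<'E'
from h import *
plan([.489,.297,.0845],down(np.radians(62.5)));print(r.get_obs()['contact_force'],r.get_obs()['moment'])
E
```

```text
tcp [0.4885 0.2966 0.0835] yaw_y 62.57 toolz [-1.6e-03 -8.0e-04 -1.0e+00]
j [-0.09   0.609 -0.747  1.887  0.538  0.86  -0.02 ] w 0.0399 t 11.6167
total d [-0.0002  0.0006 -0.001 ] w [-0.0015 -0.001   0.0012]
per row 1 [-0.0002  0.0006 -0.001 ] [-0.0015 -0.001   0.0012]
[-0.02045132 -0.42664367  0.20064598] [-0.00086714 -0.01960926  0.02780332]
```

>>> {"api": "play_rows", "payload": {
  "commands": [
    [0.04, 0, 0.0005, -0.001, -0.0015, -0.001, 0],
    [0.0, 0, 0, 0, 0, 0, 0],
    [0.0, 0, 0, 0, 0, 0, 0],
    [0.0, 0, 0, 0, 0, 0, 0],
    [0.0, 0, 0, 0, 0, 0, 0]
  ],
  "force": 35
}}

```text
clock: 12.03
tcp_pos: [0.4886, 0.2966, 0.0847]
orientation: [0.745, 3.052, -0.002]
contact_force: [-1.1, -1.6, 4.5]
grip_width: 0.0114
```

>>> {"api": "play_rows", "payload": {
  "commands": [
    [0.0, 0, 0, 0, 0, 0, 0],
    [0.0, 0, 0, 0, 0, 0, 0],
    [0.0, 0, 0, 0, 0, 0, 0]
  ]
}}

```text
clock: 12.28
tcp_pos: [0.4885, 0.2966, 0.0846]
orientation: [-0.745, -3.052, 0.001]
contact_force: [-2.1, -3.3, 5.0]
grip_width: 0.0108
```

```bash
python3 - <<'E'
from h import *
plan([.489,.297,.0845],down(np.radians(62.5)));print(r.get_obs()['contact_force'],r.get_obs()['moment'])
snap('wrist','wrist9.png'); crop('wrist9.png',180,140,460,350,2.8,'c14.png')
E
```

```text
tcp [0.4885 0.2966 0.0846] yaw_y 62.56 toolz [-2.e-04 -9.e-04 -1.e+00]
j [-0.09   0.606 -0.748  1.887  0.537  0.86  -0.02 ] w 0.0108 t 12.2833
total d [-0.0002  0.0006  0.0001] w [-0.0009  0.0002  0.001 ]
per row 1 [-0.0002  0.0006  0.0001] [-0.0009  0.0002  0.001 ]
[-2.10990259 -3.26165567  4.96158996] [-0.53357268  0.4535303  -0.01132736]
```

View pics/c14.png

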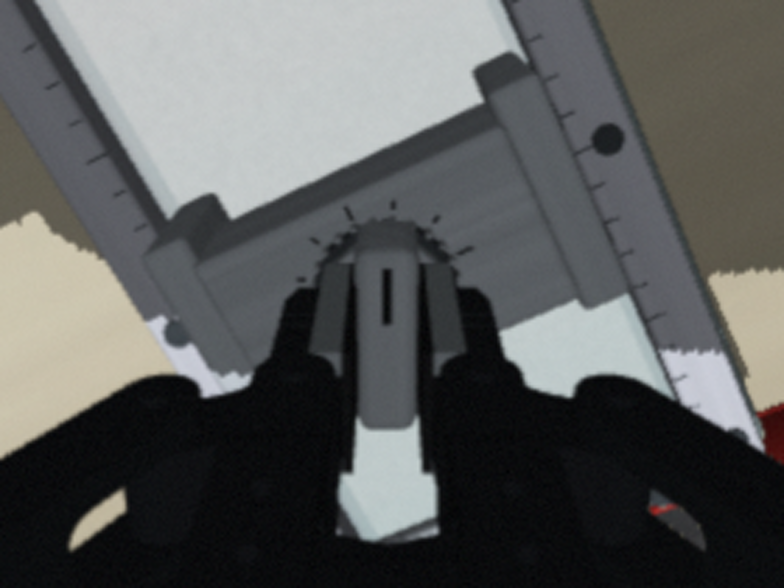

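>>> {"api": "play_rows", "payload": {
  "commands": [
    [0.0, 0, 0, 0, 0, 0, 0.05],
    [0.0, 0, 0, 0, 0, 0, 0.1],
    [0.0, 0, 0, 0, 0, 0, 0.1],
    [0.0, 0, 0, 0, 0, 0, 0.1],
    [0.0, 0, 0, 0, 0, 0, 0.1]
  ]
}}

```text
clock: 12.75
tcp_pos: [0.4887, 0.2968, 0.0847]
orientation: [1.414, 2.805, -0.0]
contact_force: [-0.8, -2.3, 3.7]
grip_width: 0.011
```

```bash
python3 - <<'E'
from h import *
plan([.489,.297,.0845],down(np.radians(62.5)));print(r.get_obs()['contact_force'],r.get_obs()['moment'])
E
```

```text
tcp [0.4887 0.2968 0.0847] yaw_y 36.5 toolz [ 1.e-04 -3.e-04 -1.e+00]
j [-0.164  0.574 -0.643  1.892  0.459  0.827 -0.412] w 0.011 t 12.75
total d [-0.      0.0003  0.0002] w [-1.000e-04  3.000e-04 -4.537e-01]
per row 1 [-0.      0.0003  0.0002] [-1.000e-04  3.000e-04 -4.537e-01]
[-0.79951733 -2.32421333  3.6595828 ] [-0.33472588  0.27710093  0.05435411]
```

>>> {"api": "play_rows", "payload": {
  "commands": [
    [0.0, 0, 0, 0, 0, 0, 0.1],
    [0.0, 0, 0, 0, 0, 0, 0.1],
    [0.0, 0, 0, 0, 0, 0, 0.1],
    [0.0, 0, 0, 0, 0, 0, 0.1],
    [0.0, 0, 0, 0, 0, 0, 0.1]
  ]
}}

```text
clock: 13.17
tcp_pos: [0.4891, 0.2969, 0.0847]
orientation: [2.064, 2.368, 0.001]
contact_force: [-0.3, -0.2, 2.4]
grip_width: 0.0112
```

>>> {"api": "play_rows", "payload": {
  "commands": [
    [0.0, 0, 0, 0, 0, 0, 0.1],
    [0.0, 0, 0, 0, 0, 0, 0.1],
    [0.0, 0, 0, 0, 0, 0, 0.1],
    [0.0, 0, 0, 0, 0, 0, 0.1],
    [0.0, 0, 0, 0, 0, 0, 0.1]
  ]
}}

```text
clock: 13.58
tcp_pos: [0.4893, 0.2969, 0.0847]
orientation: [2.585, 1.784, 0.002]
contact_force: [0.4, -1.8, 2.2]
grip_width: 0.0113
```

```bash
python3 - <<'E'
from h import *
plan([.489,.297,.0845],down(np.radians(62.5)));print(r.get_obs()['contact_force'],r.get_obs()['moment'])
snap('wrist','wrist10.png'); crop('wrist10.png',140,90,500,350,2.2,'c15.png')
E
```

```text
tcp [0.4893 0.2969 0.0847] yaw_y -20.8 toolz [ 1.1e-03  1.0e-04 -1.0e+00]
j [-0.34   0.523 -0.406  1.903  0.288  0.771 -1.268] w 0.0113 t 13.5833
total d [ 0.     -0.0004  0.0002] w [ 1.2000e-03  3.0000e-04 -1.4538e+00]
per row 1 [ 0.     -0.0004  0.0002] [ 1.2000e-03  3.0000e-04 -1.4538e+00]
[ 0.3509263  -1.8375046   2.24662942] [-0.34144077 -0.08042867  0.04881414]
```

View pics/c15.png

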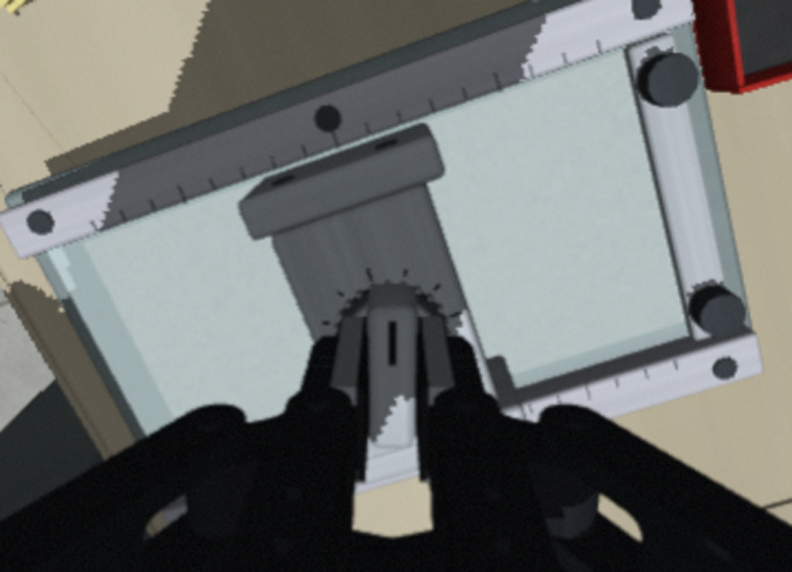

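>>> {"api": "play_rows", "payload": {
  "commands": [
    [0.0, 0, 0, 0, 0, 0, 0.1],
    [0.0, 0, 0, 0, 0, 0, 0.1],
    [0.0, 0, 0, 0, 0, 0, 0.1],
    [0.0, 0, 0, 0, 0, 0, 0.1],
    [0.0, 0, 0, 0, 0, 0, 0.1]
  ]
}}

```text
clock: 14.05
tcp_pos: [0.4896, 0.2967, 0.0847]
orientation: [2.945, 1.092, 0.002]
contact_force: [1.5, -1.4, 2.2]
grip_width: 0.0112
```

>>> {"api": "play_rows", "payload": {
  "commands": [
    [0.0, 0, 0, 0, 0, 0, 0.1],
    [0.0, 0, 0, 0, 0, 0, 0.1],
    [0.0, 0, 0, 0, 0, 0, 0.1],
    [0.0, 0, 0, 0, 0, 0, 0.1],
    [0.0, 0, 0, 0, 0, 0, 0.1]
  ]
}}

```text
clock: 14.47
tcp_pos: [0.4897, 0.2965, 0.0847]
orientation: [3.124, 0.329, 0.002]
contact_force: [0.7, -2.7, 2.5]
grip_width: 0.0111
```

>>> {"api": "play_rows", "payload": {
  "commands": [
    [0.0, 0, 0, 0, 0, 0, 0.05],
    [0.0, 0, 0, 0, 0, 0, 0.03]
  ]
}}

```text
clock: 14.63
tcp_pos: [0.4897, 0.2964, 0.0846]
orientation: [3.134, 0.207, 0.003]
contact_force: [2.2, -2.6, 2.1]
grip_width: 0.0114
```

```bash
python3 - <<'E'
from h import *
plan([.489,.297,.0845],down(np.radians(-91.5)));print(r.get_obs()['contact_force'],r.get_obs()['moment'])
snap('wrist','wrist11.png'); crop('wrist11.png',140,90,500,350,2.2,'c16.png')
E
```

```text
tcp [0.4897 0.2964 0.0846] yaw_y -82.43 toolz [ 1.6e-03 -5.0e-04 -1.0e+00]
j [-0.543  0.495 -0.142  1.918  0.103  0.735 -2.183] w 0.0114 t 14.6333
total d [-0.0006 -0.0007  0.0001] w [ 0.0006 -0.0016  0.1583]
per row 1 [-0.0006 -0.0007  0.0001] [ 0.0006 -0.0016  0.1583]
[ 2.18164117 -2.6440728   2.06699961] [-0.53461262 -0.36470082  0.00775491]
```

View pics/c16.png

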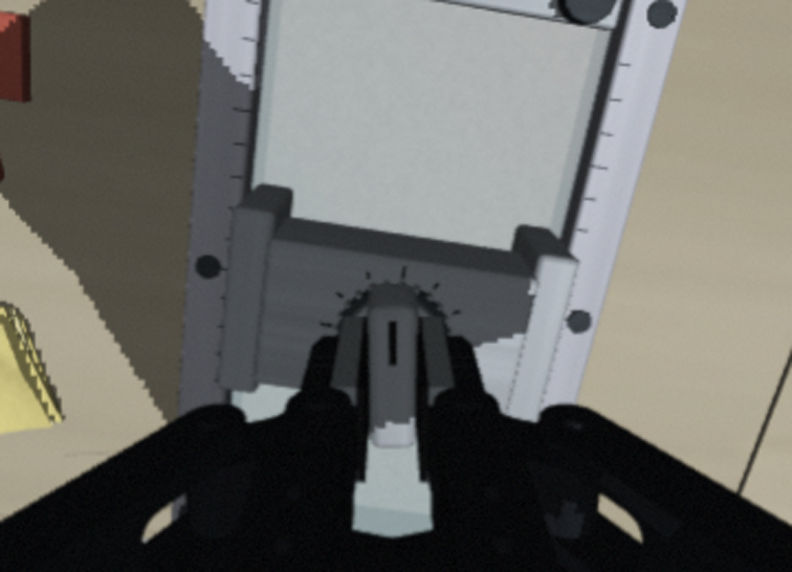

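>>> {"api": "play_rows", "payload": {
  "commands": [
    [0.0, 0, 0, 0, 0, 0, 0.03],
    [0.0, 0, 0, 0, 0, 0, 0.03],
    [0.0, 0, 0, 0, 0, 0, 0.03],
    [0.0, 0, 0, 0, 0, 0, 0.03]
  ]
}}

```text
clock: 15.02
tcp_pos: [0.4897, 0.2963, 0.0846]
orientation: [3.141, 0.021, 0.002]
contact_force: [1.8, -3.6, 3.1]
grip_width: 0.0107
```

```bash
python3 - <<'E'
from h import *
plan([.489,.297,.0845],down(np.radians(-91.5)));print(r.get_obs()['contact_force'],r.get_obs()['moment'])
E
```

```text
tcp [0.4897 0.2963 0.0846] yaw_y -89.22 toolz [ 1.4e-03 -4.0e-04 -1.0e+00]
j [-0.565  0.493 -0.113  1.919  0.082  0.733 -2.284] w 0.0107 t 15.0167
total d [-0.0007 -0.0007  0.0001] w [ 0.0004 -0.0014  0.0398]
per row 1 [-0.0007 -0.0007  0.0001] [ 0.0004 -0.0014  0.0398]
[ 1.82652997 -3.58372158  3.08463067] [-0.62644171 -0.40020501  0.08028354]
```

>>> {"api": "play_rows", "payload": {
  "commands": [
    [0.0, 0, 0, 0, 0, 0, 0.02],
    [0.0, 0, 0, 0, 0, 0, 0.02]
  ]
}}

```text
clock: 15.18
tcp_pos: [0.4897, 0.2963, 0.0847]
orientation: [3.141, -0.043, 0.002]
contact_force: [3.3, -3.9, 3.7]
grip_width: 0.0109
```

```bash
python3 - <<'E'
from h import *
plan([.489,.297,.0845],down(np.radians(-91.5)));print(r.get_obs()['contact_force'],r.get_obs()['moment'])
E
```

```text
tcp [0.4897 0.2963 0.0847] yaw_y -91.57 toolz [ 1.4e-03 -3.0e-04 -1.0e+00]
j [-0.573  0.493 -0.103  1.92   0.075  0.732 -2.318] w 0.0109 t 15.1833
total d [-0.0007 -0.0006  0.0002] w [ 0.0003 -0.0014 -0.0012]
per row 1 [-0.0007 -0.0006  0.0002] [ 0.0003 -0.0014 -0.0012]
[ 3.33735336 -3.90409353  3.65058583] [-0.78233617 -0.62697895  0.05421043]
```

>>> {"api": "play_rows", "payload": {
  "commands": [
    [0.0, 0, 0, 0, 0, 0, 0.02],
    [0.0, 0, 0, 0, 0, 0, 0.02]
  ]
}}

```text
clock: 15.35
tcp_pos: [0.489, 0.297, 0.0846]
orientation: [-3.14, 0.107, -0.001]
contact_force: [1.0, -3.1, 3.8]
grip_width: 0.0109
```

```bash
python3 - <<'E'
from h import *
plan([.489,.297,.0845],down(np.radians(-91.5)));print(r.get_obs()['contact_force'],r.get_obs()['moment'])
snap('wrist','wrist12.png'); crop('wrist12.png',140,90,500,350,2.2,'c17.png')
E
```

```text
tcp [0.489  0.297  0.0846] yaw_y -93.89 toolz [ 5.e-04  1.e-04 -1.e+00]
j [-0.582  0.492 -0.094  1.921  0.067  0.731 -2.353] w 0.0109 t 15.35
total d [-0.     -0.      0.0001] w [-0.0001 -0.0005 -0.0417]
per row 1 [-0.     -0.      0.0001] [-0.0001 -0.0005 -0.0417]
[ 1.01726049 -3.13672821  3.82091939] [-0.56138026 -0.37647539  0.23428852]
```

View pics/c17.png

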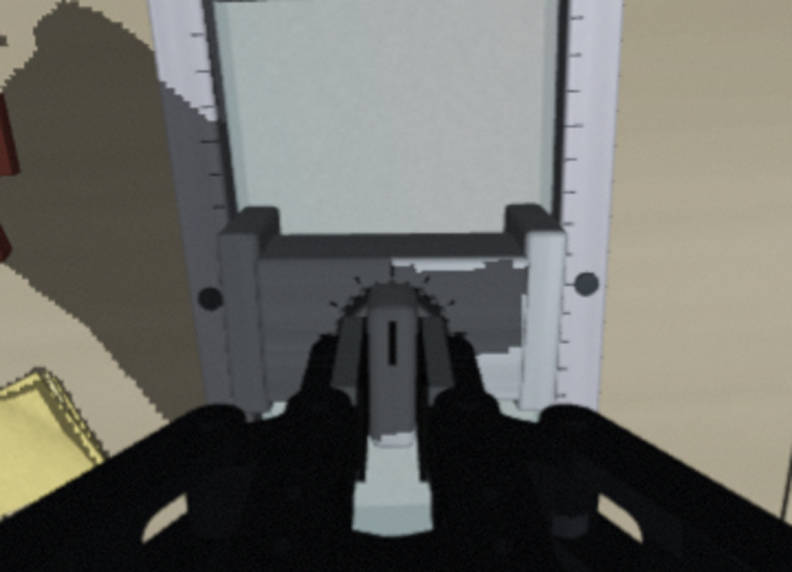

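>>> {"api": "play_rows", "payload": {
  "commands": [
    [0.0, 0, 0, 0, 0, 0, 0.02],
    [0.0, 0, 0, 0, 0, 0, 0],
    [0.0, 0, 0, 0, 0, 0, 0],
    [0.0, 0, 0, 0, 0, 0, 0]
  ]
}}

```text
clock: 15.73
tcp_pos: [0.4887, 0.2972, 0.0846]
orientation: [-3.138, 0.136, -0.0]
contact_force: [2.9, -2.5, 4.7]
grip_width: 0.0114
```

```bash
python3 - <<'E'
from h import *
plan([.489,.297,.0845],down(np.radians(-91.5)));print(r.get_obs()['contact_force'],r.get_obs()['moment'])
snap('wrist','wrist13.png'); crop('wrist13.png',230,170,410,310,4.2,'c18.png')
f=load('wrist13.png')
E
```

```text
tcp [0.4887 0.2972 0.0846] yaw_y -94.98 toolz [ 2.e-04  1.e-04 -1.e+00]
j [-0.586  0.492 -0.089  1.921  0.063  0.731 -2.369] w 0.0114 t 15.7333
total d [0.0003 0.0002 0.0001] w [-0.0001 -0.0002 -0.0607]
per row 1 [0.0003 0.0002 0.0001] [-0.0001 -0.0002 -0.0607]
[ 2.94332753 -2.54052465  4.7290009 ] [-0.67921347 -0.37957026  0.22687567]
```

View pics/c18.png

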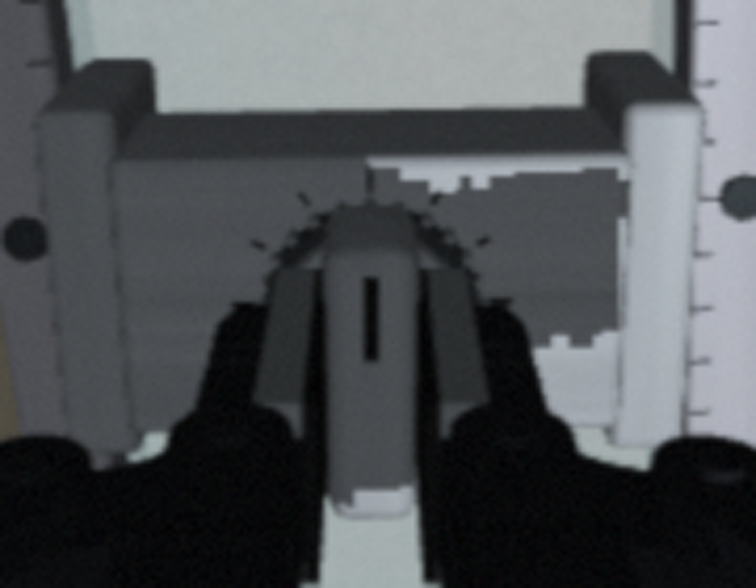

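>>> {"api": "play_rows", "payload": {
  "commands": [
    [0.0, 0, 0, 0, 0, 0, -0.05],
    [0.0, 0, 0, 0, 0, 0, -0.1],
    [0.0, 0, 0, 0, 0, 0, -0.1],
    [0.0, 0, 0, 0, 0, 0, -0.1],
    [0.0, 0, 0, 0, 0, 0, -0.1]
  ]
}}

```text
clock: 16.2
tcp_pos: [0.4887, 0.2974, 0.0847]
orientation: [-3.088, -0.573, -0.0]
contact_force: [2.2, -1.8, 4.2]
grip_width: 0.0111
```

>>> {"api": "play_rows", "payload": {
  "commands": [
    [0.0, 0, 0, 0, 0, 0, -0.1],
    [0.0, 0, 0, 0, 0, 0, -0.1],
    [0.0, 0, 0, 0, 0, 0, -0.1],
    [0.0, 0, 0, 0, 0, 0, -0.1],
    [0.0, 0, 0, 0, 0, 0, -0.1]
  ]
}}

```text
clock: 16.62
tcp_pos: [0.4885, 0.2977, 0.0846]
orientation: [-2.85, -1.32, -0.0]
contact_force: [1.0, -1.1, 4.3]
grip_width: 0.0115
```

>>> {"api": "play_rows", "payload": {
  "commands": [
    [0.0, 0, 0, 0, 0, 0, -0.1],
    [0.0, 0, 0, 0, 0, 0, -0.1],
    [0.0, 0, 0, 0, 0, 0, -0.1],
    [0.0, 0, 0, 0, 0, 0, -0.1],
    [0.0, 0, 0, 0, 0, 0, -0.1]
  ]
}}

```text
clock: 17.03
tcp_pos: [0.4881, 0.2979, 0.0846]
orientation: [-2.434, -1.984, -0.0]
contact_force: [-0.0, -1.4, 4.1]
grip_width: 0.0108
```

>>> {"api": "play_rows", "payload": {
  "commands": [
    [0.0, 0, 0, 0, 0, 0, -0.08],
    [0.0, 0, 0, 0, 0, 0, -0.04],
    [0.0, 0, 0, 0, 0, 0, 0],
    [0.0, 0, 0, 0, 0, 0, 0],
    [0.0, 0, 0, 0, 0, 0, 0]
  ]
}}

```text
clock: 17.45
tcp_pos: [0.4881, 0.2978, 0.0846]
orientation: [-2.317, -2.12, -0.0]
contact_force: [-0.2, 0.3, 5.6]
grip_width: 0.0107
```

```bash
python3 - <<'E'
from h import *
plan([.489,.297,.0845],down(np.radians(-5)));print(r.get_obs()['contact_force'],r.get_obs()['moment'])
snap('wrist','wrist14.png'); crop('wrist14.png',140,90,500,350,2.2,'c19.png')
snap('side','side4.png'); crop('side4.png',230,190,370,310,5,'c20.png')
E
```

```text
tcp [0.4881 0.2978 0.0846] yaw_y -5.06 toolz [-6.e-04  9.e-04 -1.e+00]
j [-0.291  0.535 -0.473  1.9    0.334  0.784 -1.035] w 0.0107 t 17.45
total d [-0.0008  0.001   0.0001] w [-0.0007 -0.0008 -0.0011]
per row 1 [-0.0008  0.001   0.0001] [-0.0007 -0.0008 -0.0011]
[-0.21027395  0.33364648  5.58551608] [-0.11248854  0.07783604  0.04331899]
```

View pics/c19.png

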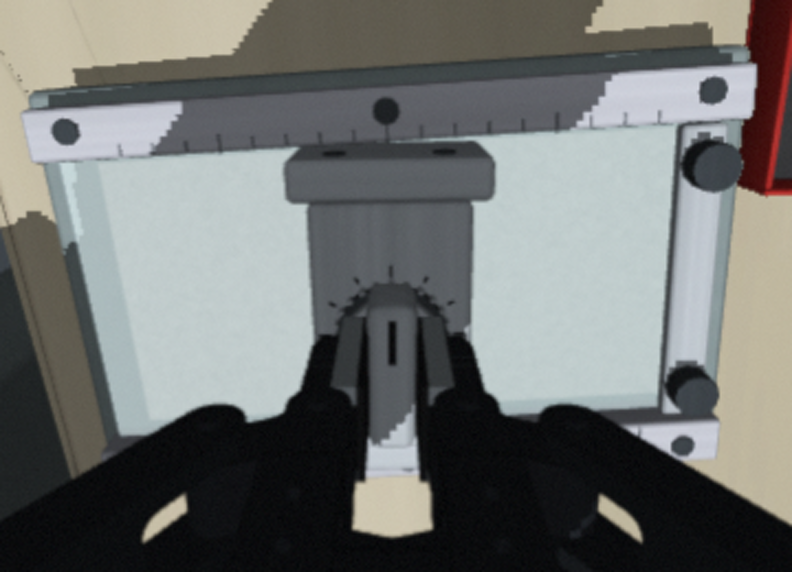

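View pics/c20.png

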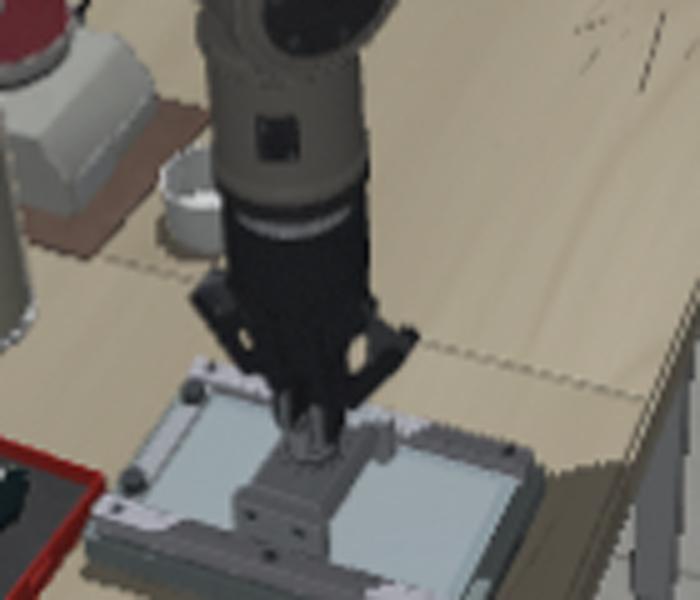

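```bash
python3 - <<'E'
from h import *
f=load('wrist14.png'); h=.07
px=np.array([(287,164),(494,161),(290,201),(493,199)])/2.2+[140,90]
q,e=fitpose(f,px,[(-.028,.048,h),(.028,.048,h),(-.028,.036,h),(.028,.036,h)],[.49,.296,0]);print(q,np.degrees(q[2]),e)
g=lambda p,z: onz(f,*(np.array(p)/2.2+[140,90]),z).round(4)
S=[g(p,.0465) for p in[(65,131),(386,110),(713,90)]]; d=S[2]-S[0]; print('bed yaw',np.degrees(np.arctan2(d[1],d[0])),S[1])
a,b=load('top0.png'),snap('top','top1.png')
o=r.get_obs(); print(o['tcp_pos'],o['qvel'].round(4),o['contact_force'],o['grip_width'])
for n,(u,v) in dict(cup=(278,173),dish=(408,193),calc=(433,240)).items():
    w=[x['pixels'][v-22:v+22,u-22:u+22].astype(float) for x in(a,b)]; print(n,abs(w[0]-w[1]).mean().round(2))
E
```

```text
[ 0.48848063  0.29792586 -0.07568154] -4.336232849053676 [[-1.8, -1.6], [1.9, -1.5], [-1.8, 1.9], [1.6, 1.6]]
bed yaw -1.535954125251308 [0.4917 0.3564 0.0465]
[0.48811127 0.2978629  0.08464604] [-0.0008  0.0008  0.001   0.0004 -0.0006 -0.001   0.0001] [-0.13483798 -0.27288796  4.74474841] 0.011001893173305435
cup 3.73
dish 4.23
calc 16.61
```

```bash
python3 - <<'E'
import cv2,numpy as np
a=cv2.imread('pics/top0.png')[160:270,260:500];b=cv2.imread('pics/top1.png')[160:270,260:500]
cv2.imwrite('pics/cmp.png',cv2.resize(np.vstack([a,b]),None,fx=2.7,fy=2.7))
E
```

```text
(no output)
```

View pics/cmp.png

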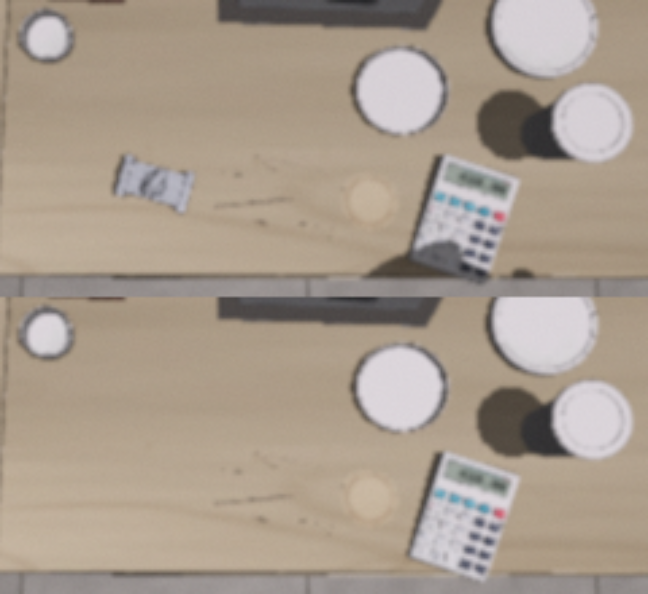

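The cup, dish and calculator are in the same places before and after; the difference at the calculator is only the arm's shadow. Handing in.

```bash
python3 -c "
from bench import r
print(r.hand_in()); o=r.get_obs(); print(o['clock'],o['tcp_pos'],o['grip_width'],o['contact_force'])"
```

```text
the job is handed in; nothing more can be done
None
the job is handed in; nothing more can be done
```

The applicator stands on the glass between the rails, backed off a quarter turn from its seat. I handed the job in with the gripper still holding the thumbscrew; no verdict was reported.

- **Placing:** I set the applicator down, released it completely and lifted clear. It was about 1 mm from the plate's middle along the rails.
- **Seating:** I turned the screw clockwise about 157° until the moment rose from about 0.05 to 0.23 N m. The picture showed the index line on the centre tick.
- **Backing off:** I then turned it back 89.9°, measured from the tool's yaw, and the picture shows the bar square across the applicator.

**Last checks:**
- The gripper holds the bar with a 35 N grip setting and an opening of 11 mm. The tool was still and pressing down with about 5 N, at about 17.5 s.
- At the stop the applicator turned slightly between the rails. It is now about 3° (0.05 rad) off the bed's axis; the limit is 0.2 rad.
- The final tilt was not measured separately, but the pictures show it flat.
- The cup, dish and calculator look unmoved. An automatic picture comparison flagged the calculator, but the cause was only the arm's shadow at the start.

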